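Load the utensil dryer, set its timer to the index marker and start it

ROBOT

A 6-joint arm with a two-finger parallel gripper is mounted at the origin on the work surface. World frame = base frame: x ahead of the robot, y to its left, z up, the work surface at z = 0. Lengths are in m, angles in rad, forces in N, time in s.
With the tool pointing down it reaches from about 0.35 to 0.8 m from the base axis. Payload 7.3 kg.
Tool frame: the origin (TCP) lies at the centre of the arm's flange, where the gripper is bolted on; the fingertips stand 173 mm ahead of it and the grasp point (between the pads) lies arm.grip_point_offset ahead of it (arm.grip_point_offset is the distance from the TCP to the grasp point, in m); z points along the fingers, y is the line along which they close (so a half turn about z gives the same grasp; the last joint's range is limited). The gripper opens to 85 mm and grips with 20 to 120 N. Pads are 22 mm wide; open, the fingers measure 114 mm over their backs; the gripper's body (76 mm by 85 mm) begins 54 mm behind the grasp point. The pads swing forward as they close: fully open they stand 13 mm farther back than shut.
Start: joints at [-1.489, 0.342, 1.524, -0, 1.275, -0.146], TCP at [0.119, -0.511, 0.405] pointing down, gripper open.
Joint ranges: [-2.53, 2.53], [-0.77, 2.02], [0.04, 2.7], [-1, 4.14], [0.28, 2.66], [-3.11, 3.11]. Speed limits (rad/s): [2.57, 2.57, 3.14, 3.14, 3.14, 3.14].

INTERFACE

Orientations are given as a rotation vector (axis times angle).
In Python, from rig import arm gives the robot as it stands.
- The arm moves only by the shell command python3 -m creep 'ROWS'. ROWS is JSON, a list of rows, each an object with "claw": the opening, from -1 (shut) to 1 (fully open); "travel": the shift along the tool's x, y, z as a fraction of full scale, a list of three; "dr": the turn, a rotation vector about the tool's x, y, z as a fraction of full scale, a list of three. A call has 1 to 12 rows; each row is the pose to reach, as a shift and turn from the pose commanded when the call began, along the tool's axes at that moment, turning the shorter way round; what a row does not reach only later rows make up. Full scale, the value 1, is 1 m for a shift and 180 degrees for a turn. A row lasts 1/12 s, in which the tool goes at most 41.7 mm and 7.16 degrees, less where a joint would pass 70% of its speed; a pose out of reach is approached as far as the arm can. A call with a number of a shift or a turn outside -1 to 1 is refused whole. A call with a gripper value outside its range is refused whole. The fingers move at their own pace and stop on an object; the grip force is fixed at half the most. Time passes only in rows, so rows that repeat a pose let the fingers close. It gives the time, the measured TCP pose, the force, the opening and the grip force at its end, in the units of the state.
- arm.observe(): the state, without advancing time (a new reading comes with each control period).
- arm.get_image(name): name is "side" or "top" or "wrist"; returns the picture (400x640x3 uint8, red, green, blue); there is no depth.
- arm.camera_model(name): a dict with "K" (3x3 intrinsics, pixels), "T" (4x4, takes a point from camera to world coordinates). Camera axes: x right, y up, looking along -z (the intrinsics and any distortion apply to the point x, -y, -z); pixel columns grow to the right and rows downward; lengths in m; the calibration is good to about 2 mm. The wrist camera is an equidistant fisheye: a pixel r from the principal point sees the ray r / f radians off the axis. A picture is of the moment at which its call begins: read the wrist's pose just before it. camera_model takes no time and is no camera call; for the wrist camera it gives the pose at the moment of the call.
- arm.close_job(): hands the job in; it is judged then, once.
Trained networks look in the newest picture that a camera, given by its name, has taken for a name from the list of things; names that differ only in an ending like _2 or _b are one class to them, and where a whole thing is asked for, a point or a joint stands for the part that bears it (a point fixed in the world has none). Each returns a list of dicts, best first, with "conf" (0 to 1); they miss things now and then, are a little off and sometimes report something else, mostly with a low value. They report only what shows in the picture. A call takes as long as a camera call. They do not tell look-alikes from the thing itself.
- arm.search_frame(camera, thing): "rect" ([left, top, width, height] in pixels, round what is visible of it).
- arm.masks_of(camera, thing): "mask" (400x640 bool, what is visible of it) and "rect" ([left, top, width, height] in pixels, round what is visible of it).
The state is a dict: "clock": time; "joint_pos": joint angles; "joint_velocities": joint speeds; "effort": joint torques, N m; "eef_pos": TCP position; "ee_rot": TCP orientation; "force": force on the tool from outside, world axes, zero at the start; "ft_torque": the same for the moment, N m; "width": finger opening in m; "finger_force": force on a finger pad.
Only numpy, scipy, OpenCV 4.12 (cv2) and the standard library are available. Lean on these libraries where they do the work, as an engineer would, in place of code of your own. Each camera call takes 0.05 s, during which the arm holds its last target. There are 200 camera calls.

TASK

Put all the rinsed utensils that lie on the bench (of spoon, spatula, pestle, steel beaker, funnel and weighing scoop, whichever are there) into the open tray of the dryer, so that none hangs out over its rim. Then turn the timer knob until the white pointer of the knob meets the black index marker on the dial ring, leave it there, and only then press the start button fully down and let it spring back. Do not press start while the timer is off its marker, do not move the dial ring, and do not knock over the amber jar beside the utensils.

Things in the scene. Friction and masses are not known exactly. Their poses are not given: they have to be found in the camera images.
- dryer: fixed white dryer: open tray, grey control panel along its +y side. Origin at bench height under the tray's centre, z up. Tray inside 214 (x) by 234 (y) mm; walls 8 mm thick, rim 80 mm and tray floor 30 mm above the bench. Panel: x -115..115, y 125..230 mm, top 65 mm above the bench; timer knob centred at (50, 177.5), start button at (-60, 177.5) mm
- tray_floor (a point): centre of the tray's floor, 30 mm above the bench, axes of the dryer
- timer (a joint): angle of the timer knob, rad, 0 to 5.5, growing clockwise seen from above; at 0 its pointer points to the dryer's -x. Black knob: disc 44 mm across with a grip bar 42 mm long (along the pointer's line), 14 mm wide, its top 38 mm above the disc's foot, and a white pointer tab
- timer_grip (a point): on the knob's axis at the height to grip the bar, 7 mm below the bar's top, 104 mm above the bench; turns with the knob (its x axis lies along the bar, the pointer is at -x)
- timer_pointer (a point): outer end of the knob's white pointer tab, 36 mm from the knob's axis
- marker (a joint): angle of the dial ring that carries the index marker, rad, clockwise from above, on the same axis and zero as the timer: the timer is at the marker when both angles are equal. The ring is stiff and stays where it is
- marker_point (a point): inner end of the black index marker (a tab 12 by 6 mm, 4 mm high, on the aluminium dial ring of 96 mm diameter), 36 mm from the knob's axis; the timer is set when timer_pointer lies over it
- start (a joint): travel of the start button, m: 0 released, 0.006 fully down, pushed vertically down, 5 N spring
- start_top (a point): centre of the top of the start button (grey, 30 mm across, in a black collar), 87 mm above the bench when released
- spoon: lab spoon lying along its x, 160 mm long: a black round handle 20 mm in diameter from x = -80 to 0 mm, steel shaft and bowl beyond. Origin at mid length, on the underside
- spoon_grip (a point): where to grip the spoon's handle
- spoon_tip (a point): tip of the spoon's bowl
- spatula: lab spatula lying along its x, 165 mm long: a black handle 20 mm wide and high from x = -82 to -2 mm, flat steel blade 26 mm wide and 4 mm thick beyond. Origin at mid length, on the underside
- spatula_grip (a point): middle of the spatula's handle
- spatula_tip (a point): tip of the spatula's blade
- pestle: white porcelain pestle lying along its x, 130 mm long, shaft 20 mm thick with its axis 16 mm above the underside, thicker ends (32 mm). Origin at mid length, on the underside
- beaker: plain steel beaker standing upright, open top, 54 mm in diameter at the rim (about 42 mm at the foot), 75 mm high. Origin at the centre of its foot, z along its axis
- funnel: steel funnel standing on its mouth, stem up: mouth 68 mm in diameter, stem 16 to 20 mm in diameter from 36 to 85 mm height. Origin at the centre of the mouth, z along the stem
- scoop: aluminium weighing scoop, a trough 100 mm long (x), 46 mm wide (y), walls 30 mm high, 4 mm thick, open at its +x end. Origin at the centre of its underside
- jar: bystander: amber jar 62 mm in diameter, 100 mm high; origin at the centre of its foot
- cap_ring: bystander: red plastic cap ring 36 mm in diameter, 12 mm high; origin at the centre of its underside
Mind the look-alikes: they are no part of the job. What is shaped like the scoop but purple or red is not meant.

How it is judged:
By the outcome, as a careful person would: the job done as asked, in the order asked, and still so for the second after the job is handed in, with the robot touching nothing.
Of spoon, spatula, pestle, beaker, funnel, scoop only 5 to 6 are there at a start; the rules pass over those that are not, and their reading is None.
At some moment in a run one of spoon, spatula, pestle, scoop may be knocked a few centimetres aside while the robot is not near it.
Once in a run the grip may slacken for a moment while it holds something.
It also fails if it takes over 210 s, if anything falls off the work surface, if the arm or the gripper's body presses on something with over 40 N, if the wrist force passes 120 N, or if a joint passes its speed limit or range.

## Working session

There is one attempt and no reset: what is moved stays moved. The work goes in short steps, Python scripts to look and compute and a shell command to move; the robot and the scene stay as the last step left them, time stands still between calls to the robot, and variables do not carry over. Pictures are saved under pics/ and viewed, at most 17 in all, crops included, and the job is handed in when it is done.

```bash
mkdir -p pics; ls; python3 - <<'E'
from rig import arm
import cv2,numpy as np
print(arm.observe(), arm.grip_point_offset)
for n in ("top","side","wrist"):
    im=arm.get_image(n); cv2.imwrite(f"pics/a_{n}.png",im[:,:,::-1])
    m=arm.camera_model(n); print(n,np.round(m["K"],1).tolist(),np.round(m["T"],3).tolist(),[k for k in m])
E
```

```text
pics
{'clock': 0.0, 'joint_pos': array([-1.48898495e+00,  3.42706005e-01,  1.52502569e+00,  3.76024555e-06,
        1.27536900e+00, -1.46027394e-01]), 'joint_velocities': array([ 0.00067518,  0.00030239,  0.00071004,  0.00136597,  0.00084224,
       -0.00098865]), 'effort': array([-5.14027524e-04, -4.33682227e+01, -2.46010190e+01, -1.78407868e-04,
        7.89735495e-03, -1.96846520e-05]), 'eef_pos': array([ 0.11858003, -0.5112927 ,  0.4040314 ]), 'ee_rot': array([-3.11973230e+00, -3.56941676e-01, -8.16523520e-05]), 'force': array([ 0.02297883, -0.81737197,  0.36760482]), 'ft_torque': array([-0.02303558,  0.01806699,  0.03770153]), 'finger_force': 0.0, 'width': 0.08549793776707305} 0.1547
top [[519.6, 0.0, 322.5], [0.0, 519.6, 203.7], [0.0, 0.0, 1.0]] [[0.022, 0.998, -0.062, 0.374], [-0.999, 0.024, 0.029, -0.032], [0.03, 0.061, 0.998, 1.382], [0.0, 0.0, 0.0, 1.0]] ['K', 'T']
side [[450.9, 0.0, 312.3], [0.0, 450.9, 200.7], [0.0, 0.0, 1.0]] [[-0.987, 0.103, -0.124, 0.307], [-0.16, -0.721, 0.674, 0.838], [-0.02, 0.685, 0.728, 1.031], [0.0, 0.0, 0.0, 1.0]] ['K', 'T']
wrist [[309.7, 0.0, 314.8], [0.0, 309.7, 200.8], [0.0, 0.0, 1.0]] [[0.226, 0.926, 0.302, 0.197], [-0.974, 0.215, 0.069, -0.493], [-0.001, -0.31, 0.951, 0.374], [0.0, 0.0, 0.0, 1.0]] ['K', 'T']
```

View pics/a_top.png

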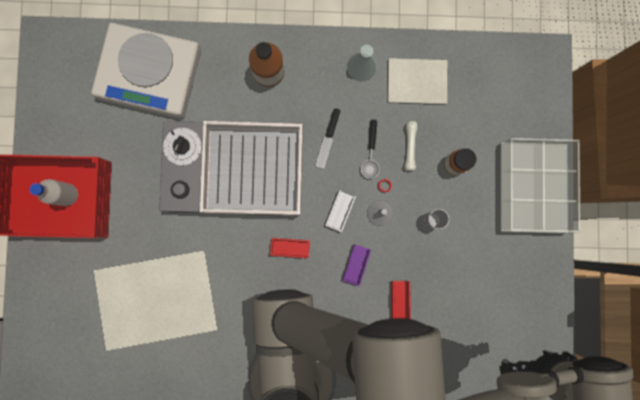

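View pics/a_side.png

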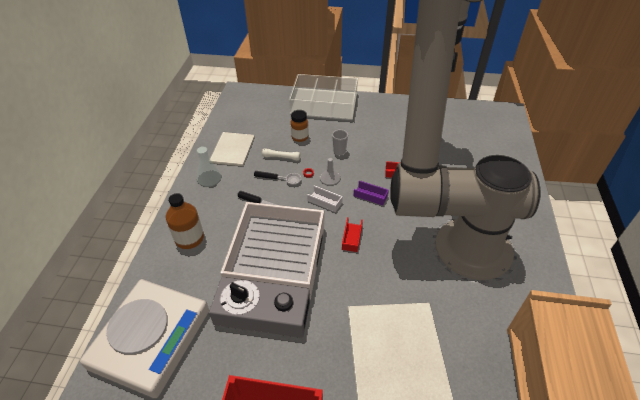

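Top view: spatula (328,138), spoon (371,150), pestle (410,146), aluminium scoop (340,211), funnel (379,213), beaker (435,219), jar (460,161), cap ring (384,185). The tray is at about (252,168) and the knob at (181,147). The purple and red scoops are look-alikes. The side view agrees, and all six utensils are there.

```bash
cat > h.py <<'E'
from rig import arm
import numpy as np, cv2, json
from scipy.spatial.transform import Rotation as R
G=arm.grip_point_offset
def ray(cam,px,m=None):
    m=m or arm.camera_model(cam); K,T=m["K"],np.array(m["T"]); px=np.atleast_2d(np.array(px,float))
    a=(px[:,0]-K[0][2])/K[0][0]; b=(px[:,1]-K[1][2])/K[1][1]
    if cam=="wrist":
        r=np.hypot(a,b)+1e-12; s=np.sin(r)/r; d=np.c_[a*s,-b*s,-np.cos(r)]
    else: d=np.c_[a,-b,-np.ones_like(a)]
    d=d@T[:3,:3].T; return T[:3,3],d/np.linalg.norm(d,axis=1,keepdims=True)
def onz(cam,px,z,m=None):
    o,d=ray(cam,px,m); return o+d*((z-o[2])/d[:,2])[:,None]
def proj(cam,P,m=None):
    m=m or arm.camera_model(cam); K,T=m["K"],np.array(m["T"]); c=(np.atleast_2d(P)-T[:3,3])@T[:3,:3]
    x,y,z=c[:,0],-c[:,1],-c[:,2]
    if cam=="wrist":
        r=np.hypot(x,y)+1e-12; s=np.arctan2(r,z)/r; return np.c_[K[0][0]*x*s+K[0][2],K[1][1]*y*s+K[1][2]]
    return np.c_[K[0][0]*x/z+K[0][2],K[1][1]*y/z+K[1][2]]
def tri(rays):
    A=0;b=0
    for o,d in rays:
        M=np.eye(3)-np.outer(d[0],d[0]); A=A+M; b=b+M@o
    return np.linalg.solve(A,b)
def tool(yaw):  # tool z down, tool y (closing line) at world angle yaw
    y=np.array([np.cos(yaw),np.sin(yaw),0]); z=np.array([0,0,-1.]); return np.c_[np.cross(y,z),y,z]
def go(g,yaw,p0=None,R0=None):
    """rows for grasp point g (world), closing line at yaw deg"""
    s=arm.observe()
    if R0 is None: p0=s["eef_pos"]; R0=R.from_rotvec(s["ee_rot"]).as_matrix()
    best=None
    for k in (0,180):
        Rd=tool(np.radians(yaw+k)); rv=R.from_matrix(R0.T@Rd).as_rotvec()
        if best is None or np.linalg.norm(rv)<np.linalg.norm(best[0]): best=(rv,Rd)
    p=np.array(g)-best[1][:,2]*G
    t=R0.T@(p-p0); print("travel",np.round(t,4).tolist(),"dr",np.round(best[0]/np.pi,4).tolist(),"rows",round(max(np.linalg.norm(t)/.0417,np.degrees(np.linalg.norm(best[0]))/7.16),1))
    return p,best[1]
def where():
    s=arm.observe(); M=R.from_rotvec(s["ee_rot"]).as_matrix(); g=s["eef_pos"]+M[:,2]*G
    print("t",round(s["clock"],1),"grip",np.round(g,4),"yaw",round(np.degrees(np.arctan2(M[1,1],M[0,1])),1),"tilt",round(np.degrees(np.arccos(-M[2,2])),1),"w",round(s["width"],4),"ff",round(s["finger_force"],1),"F",np.round(s["force"],1),"q6",round(s["joint_pos"][5],2))
E
python3 - <<'E'
from h import *
for n in ["spoon","spatula","pestle","beaker","funnel","scoop","jar","cap_ring","dryer","timer","start","marker"]:
  for cam in ("top","side"):
    for r in arm.masks_of(cam,n)[:4]:
        m=r["mask"]; ys,xs=np.nonzero(m)
        if len(xs)<3: continue
        P=onz(cam,np.c_[xs,ys],0.01 if n not in("dryer",) else 0.08); c=P.mean(0); u,s,v=np.linalg.svd((P-c)[:, :2],full_matrices=False)
        q=(P-c)[:,:2]@v[0]
        print(n,cam,round(r["conf"],2),r["rect"],len(xs),"c",np.round(c[:2],3),"ang",round(np.degrees(np.arctan2(v[0][1],v[0][0]))%180,1),"len",round(np.ptp(q),3),"px",xs.mean().round(1),ys.mean().round(1))
E
python3 - <<'E'
import cv2
i=cv2.imread('pics/a_top.png')[90:270,150:490]; cv2.imwrite('pics/a_crop.png',cv2.resize(i,(800,424),interpolation=cv2.INTER_CUBIC))
E
```

```text
spoon top 0.72 [361.3, 117.7, 19.8, 57.4] 485 c [ 0.597 -0.198] ang 177.1 len 0.158 px 370.9 153.6
spoon side 0.7 [252.2, 168.9, 50.4, 15.4] 306 c [ 0.602 -0.2  ] ang 177.9 len 0.159 px 280.7 176.5
spatula top 0.91 [317.8, 106.8, 22.4, 60.0] 465 c [ 0.629 -0.081] ang 164.5 len 0.166 px 327.3 140.4
spatula top 0.74 [175.2, 184.8, 8.6, 6.8] 97 c [0.489 0.308] ang 45.9 len 0.028 px 178.4 188.8
spatula side 0.61 [239.3, 188.1, 28.2, 14.4] 132 c [ 0.682 -0.096] ang 163.2 len 0.1 px 248.8 196.8
pestle side 0.82 [263.8, 147.0, 40.3, 14.2] 279 c [ 0.621 -0.31 ] ang 177.4 len 0.133 px 281.9 154.1
beaker top 0.73 [424.1, 212.2, 28.6, 17.6] 406 c [ 0.427 -0.376] ang 96.9 len 0.068 px 436.5 218.5
beaker side 0.77 [332.7, 128.4, 13.6, 28.3] 340 c [ 0.432 -0.406] ang 96.2 len 0.134 px 339.6 141.4
funnel top 0.58 [366.1, 200.6, 26.8, 26.2] 476 c [ 0.439 -0.223] ang 103.8 len 0.065 px 379.3 212.7
funnel side 0.62 [323.7, 161.5, 16.8, 24.8] 264 c [ 0.443 -0.229] ang 98.8 len 0.121 px 329.7 175.2
scoop top 0.92 [270.5, 239.3, 38.9, 18.9] 739 c [0.342 0.012] ang 88.5 len 0.102 px 289.4 247.6
scoop top 
[... 1943 characters left out ...]
180.5 145.0
timer side 0.76 [232.5, 283.5, 20.3, 19.1] 282 c [0.618 0.248] ang 139.7 len 0.076 px 239.0 293.1
timer side 0.27 [307.1, 186.5, 36.3, 22.2] 493 c [ 0.445 -0.124] ang 155.8 len 0.107 px 324.7 198.0
timer side 0.23 [289.9, 111.0, 16.9, 29.7] 507 c [ 0.59  -0.478] ang 102.4 len 0.189 px 299.2 125.5
timer side 0.18 [253.3, 172.8, 47.7, 15.1] 284 c [ 0.601 -0.199] ang 177.0 len 0.157 px 280.8 176.7
marker top 0.75 [161.6, 128.4, 38.4, 39.3] 567 c [0.603 0.303] ang 23.2 len 0.1 px 182.0 146.0
marker side 0.7 [220.9, 281.9, 40.6, 30.5] 439 c [0.609 0.264] ang 38.6 len 0.098 px 240.6 299.2
marker side 0.7 [334.0, 130.5, 17.0, 23.8] 347 c [ 0.431 -0.406] ang 96.2 len 0.134 px 339.8 141.5
```

View pics/a_crop.png

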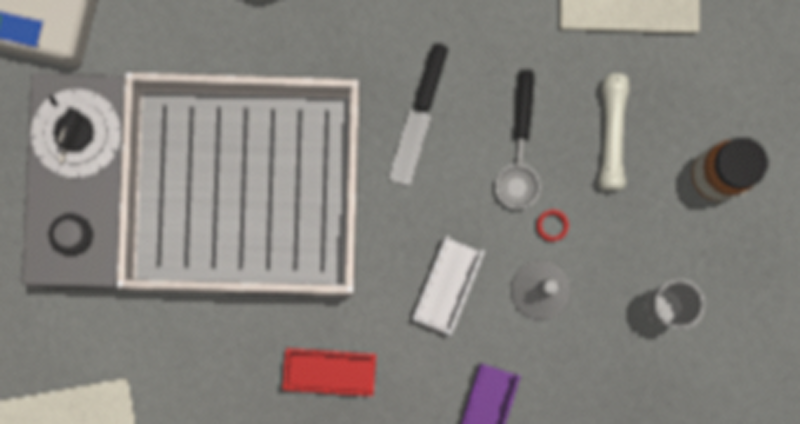

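Zoomed crop: the tray rim corners are near crop (128,73), (358,80), (352,293) and (118,287). The marker tab is at (52,98) on the ring, the knob at (74,132) and the button at (70,235). Next I compute the dryer pose, triangulated heights and the first hover.

```bash
cat >> h.py <<'E'
def D():
    d=json.load(open("dryer.json")); c,s=np.cos(d[2]),np.sin(d[2]); return np.array([[c,-s],[s,c]]),np.array(d[:2]),np.degrees(d[2])
def dw(x,y,z):  # dryer mm -> world m
    M,o,_=D(); p=M@np.array([x,y])/1000+o; return np.array([p[0],p[1],z])
E
python3 - <<'E'
from h import *
from scipy.optimize import least_squares
c=np.array([[128,73],[358,80],[352,293],[118,287],[30,75],[25,285]])*.425+[150,90]
# dryer model: corners outer (mm)
M=np.array([[115,125,80],[115,-125,80],[-115,-125,80],[-115,125,80],[115,230,65],[-115,230,65]])/1e3
def W(p):
    cs,sn=np.cos(p[2]),np.sin(p[2]); return np.c_[M[:,0]*cs-M[:,1]*sn+p[0],M[:,0]*sn+M[:,1]*cs+p[1],M[:,2]]
f=lambda p:(proj("top",W(p))-c).ravel()
r=least_squares(f,[.54,.1,0],loss="soft_l1"); print(r.x,np.round(r.fun,1))
print("side proj",np.round(proj("side",W(r.x)),0).tolist())
json.dump(r.x.tolist(),open("dryer.json","w"))
T={"spoon":((370.9,153.6),(280.7,176.5)),"pestle":((410.4,145.4),(281.9,154.1)),"scoop":((339.6,211),(325,198.3)),"funnelstem":((150+549*.425,90+287*.425),(329,159)),
"cap":((384.3,185.5),(308.2,172.5)),"knob":((180.5,145),(239,292)),"btn":((179.6,189.5),(284,299))}
for k,(a,b) in T.items(): print(k,np.round(tri([ray("top",a),ray("side",b)]),3))
print("knob",dw(50,177.5,.1),"btn",dw(-60,177.5,.087))
E
```

```text
[5.41272914e-01 1.09522348e-01 4.98172639e-04] [-0.9  0.   0.6 -0.2  0.9  0.  -0.   0.3  0.3 -0.7 -1.3  0.4]
side proj [[222.0, 272.0], [247.0, 201.0], [326.0, 209.0], [312.0, 283.0], [210.0, 312.0], [304.0, 325.0]]
spoon [ 0.598 -0.198  0.013]
pestle [ 0.619 -0.303  0.017]
scoop [ 0.442 -0.117  0.016]
funnelstem [ 0.441 -0.222  0.086]
cap [ 0.514 -0.236  0.006]
knob [0.594 0.288 0.086]
btn [0.483 0.288 0.08 ]
knob [0.59118448 0.28704723 0.1       ] btn [0.4811845  0.28699244 0.087     ]
```

```bash
python3 - <<'E'
from h import *
where(); go([.442,-.118,.22],69)
E
```

```text
t 1.4 grip [ 0.1186 -0.5115  0.25  ] yaw -77.0 tilt 0.0 w 0.0854 ff 0.0 F [-0.  -0.1 -0.1] q6 -0.15
travel [0.4039, -0.3103, 0.03] dr [0.0, -0.0, 0.1892] rows 12.2
```

```bash
python3 -m creep '[{"claw":1,"travel":[0.404,-0.31,0.03],"dr":[0,0,0.189]},{"claw":1,"travel":[0.404,-0.31,0.03],"dr":[0,0,0.189]},{"claw":1,"travel":[0.404,-0.31,0.03],"dr":[0,0,0.189]},{"claw":1,"travel":[0.404,-0.31,0.03],"dr":[0,0,0.189]},{"claw":1,"travel":[0.404,-0.31,0.03],"dr":[0,0,0.189]},{"claw":1,"travel":[0.404,-0.31,0.03],"dr":[0,0,0.189]},{"claw":1,"travel":[0.404,-0.31,0.03],"dr":[0,0,0.189]},{"claw":1,"travel":[0.404,-0.31,0.03],"dr":[0,0,0.189]},{"claw":1,"travel":[0.404,-0.31,0.03],"dr":[0,0,0.189]},{"claw":1,"travel":[0.404,-0.31,0.03],"dr":[0,0,0.189]},{"claw":1,"travel":[0.404,-0.31,0.03],"dr":[0,0,0.189]},{"claw":1,"travel":[0.404,-0.31,0.03],"dr":[0,0,0.189]}]'; python3 -m creep '[{"claw":1,"travel":[0,0,0],"dr":[0,0,0]},{"claw":1,"travel":[0,0,0],"dr":[0,0,0]}]'
python3 - <<'E'
from h import *
where(); m=arm.camera_model("wrist"); cv2.imwrite("pics/w1.png",arm.get_image("wrist")[:,:,::-1])
for n,z in [("scoop",.015),("spoon",.01),("spatula",.01),("pestle",.016),("funnel",.02),("beaker",.03)]:
  for r in arm.masks_of("wrist",n)[:2]:
    ys,xs=np.nonzero(r["mask"]); P=onz("wrist",np.c_[xs,ys],z,m); c=P.mean(0); v=np.linalg.svd((P-c)[:,:2],full_matrices=False)[2][0]
    print(n,round(r["conf"],2),np.round(r["rect"]),np.round(c[:2],4),round(np.degrees(np.arctan2(v[1],v[0]))%180,1),round(np.ptp((P-c)[:,:2]@v),3))
E
```

```text
clock: 2.35
eef_pos: [0.4286, -0.1338, 0.3762]
ee_rot: [3.089, -0.572, 0.001]
force: [0.8, -0.4, 0.6]
width: 0.0856
finger_force: 0.0
clock: 2.52
eef_pos: [0.4287, -0.1339, 0.3758]
ee_rot: [3.09, -0.564, -0.0]
force: [0.0, -0.7, 0.1]
width: 0.0854
finger_force: 0.0
t 2.5 grip [ 0.4286 -0.1339  0.2211] yaw -110.7 tilt 0.0 w 0.0854 ff 0.0 F [ 0.  -0.7  0.1] q6 1.46
scoop 0.82 [272. 126.  47.  91.] [ 0.4432 -0.1163] 159.9 0.105
scoop 0.76 [188. 249.  85.  52.] [ 0.3418 -0.0118] 120.3 0.096
spoon 0.82 [303.   1.  47.  66.] [ 0.5619 -0.1949] 177.7 0.084
spoon 0.74 [  0. 180.   7.  36.] [0.6049 0.3931] 127.5 0.066
spatula 0.73 [  0. 182.   2.  33.] [0.6029 0.3964] 130.2 0.069
spatula 0.64 [268. 124.  52.  94.] [ 0.4434 -0.1161] 159.1 0.108
pestle 0.65 [401.   0.  28.  23.] [ 0.5682 -0.3002] 79.5 0.033
funnel 0.66 [356. 110.  60.  56.] [ 0.4444 -0.2201] 39.0 0.067
beaker 0.66 [480.  94.  67.  49.] [ 0.4213 -0.3782] 68.7 0.105
```

View pics/w1.png

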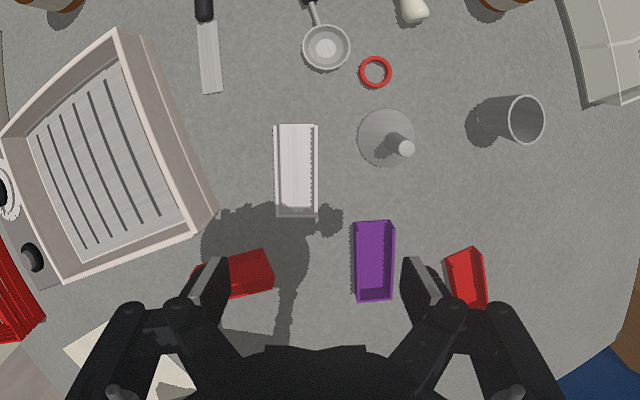

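The wrist view agrees: scoop at (297,170) between the purple look-alike (374,260) and the funnel (386,137), and the way down is clear.

```bash
python3 - <<'E'
from h import *
go([.443,-.117,.221],69.5); go([.443,-.117,.022],69.5)
E
```

```text
travel [0.0076, -0.0242, 0.0005] dr [0.0001, -0.0001, -0.0034] rows 0.6
travel [0.0075, -0.0242, 0.1995] dr [0.0001, -0.0001, -0.0034] rows 4.8
```

```bash
python3 -m creep '[{"claw":1,"travel":[0.0075,-0.024,0],"dr":[0,0,0]},{"claw":1,"travel":[0.0075,-0.024,0.04],"dr":[0,0,0]},{"claw":1,"travel":[0.0075,-0.024,0.08],"dr":[0,0,0]},{"claw":1,"travel":[0.0075,-0.024,0.12],"dr":[0,0,0]},{"claw":1,"travel":[0.0075,-0.024,0.16],"dr":[0,0,0]},{"claw":1,"travel":[0.0075,-0.024,0.185],"dr":[0,0,0]},{"claw":1,"travel":[0.0075,-0.024,0.199],"dr":[0,0,0]},{"claw":-1,"travel":[0.0075,-0.024,0.199],"dr":[0,0,0]},{"claw":-1,"travel":[0.0075,-0.024,0.199],"dr":[0,0,0]},{"claw":-1,"travel":[0.0075,-0.024,0.199],"dr":[0,0,0]},{"claw":-1,"travel":[0.0075,-0.024,0.199],"dr":[0,0,0]},{"claw":-1,"travel":[0.0075,-0.024,0.199],"dr":[0,0,0]}]' | tail -6; python3 -m creep '[{"claw":-1,"travel":[0,0,0],"dr":[0,0,0]},{"claw":-1,"travel":[0,0,0],"dr":[0,0,0]},{"claw":-1,"travel":[0,0,-0.03],"dr":[0,0,0]},{"claw":-1,"travel":[0,0,-0.07],"dr":[0,0,0]},{"claw":-1,"travel":[0,0,-0.11],"dr":[0,0,0]},{"claw":-1,"travel":[0,0,-0.13],"dr":[0,0,0]},{"claw":-1,"travel":[0,0,-0.13],"dr":[0,0,0]}]'
python3 - <<'E'
from h import *
where(); print(dw(-58,-60,0)); go(dw(-58,-60,.16),0);go(dw(-58,-60,.056),0)
E
```

```text
clock: 3.87
eef_pos: [0.4438, -0.1165, 0.1785]
ee_rot: [3.088, -0.572, 0.005]
force: [-1.0, -0.6, 5.8]
width: 0.0449
finger_force: 62.0
clock: 4.45
eef_pos: [0.4443, -0.1164, 0.3123]
ee_rot: [3.087, -0.571, 0.016]
force: [0.2, 0.0, -1.0]
width: 0.0452
finger_force: 61.7
t 4.5 grip [ 0.4458 -0.1171  0.1576] yaw -111.0 tilt 0.6 w 0.0452 ff 61.7 F [ 0.2  0.  -1. ] q6 1.51
[0.48330281 0.04949346 0.        ]
travel [-0.0229, -0.1689, -0.0028] dr [-0.0019, -0.0031, 0.3835] rows 9.6
travel [-0.024, -0.1689, 0.1012] dr [-0.0019, -0.0031, 0.3835] rows 9.6
```

```bash
python3 -m creep '[{"claw":-1,"travel":[0,0,0],"dr":[0,0,-0.04]},{"claw":-1,"travel":[-0.023,-0.169,0],"dr":[0,0,-0.616]},{"claw":-1,"travel":[-0.023,-0.169,0],"dr":[0,0,-0.616]},{"claw":-1,"travel":[-0.023,-0.169,0],"dr":[0,0,-0.616]},{"claw":-1,"travel":[-0.023,-0.169,0],"dr":[0,0,-0.616]},{"claw":-1,"travel":[-0.023,-0.169,0],"dr":[0,0,-0.616]},{"claw":-1,"travel":[-0.023,-0.169,0],"dr":[0,0,-0.616]},{"claw":-1,"travel":[-0.023,-0.169,0],"dr":[0,0,-0.616]},{"claw":-1,"travel":[-0.023,-0.169,0],"dr":[0,0,-0.616]},{"claw":-1,"travel":[-0.023,-0.169,0],"dr":[0,0,-0.616]},{"claw":-1,"travel":[-0.023,-0.169,0],"dr":[0,0,-0.616]},{"claw":-1,"travel":[-0.023,-0.169,0],"dr":[0,0,-0.616]}]' | tail -2
python3 - <<'E'
from h import *
where(); go(dw(-58,-60,.157),0);go(dw(-58,-60,.055),0)
E
```

```text
width: 0.0449
finger_force: 41.2
t 5.5 grip [0.4818 0.0501 0.1517] yaw -24.7 tilt 0.1 w 0.0449 ff 41.2 F [ 0.1  0.  -0.9] q6 0.38
travel [0.0, 0.0015, -0.0053] dr [-0.0003, 0.0001, -0.137] rows 3.4
travel [0.0001, 0.0016, 0.0967] dr [-0.0003, 0.0001, -0.137] rows 3.4
```

```bash
python3 -m creep '[{"claw":-1,"travel":[0,0.0015,0],"dr":[0,0,-0.137]},{"claw":-1,"travel":[0,0.0015,0],"dr":[0,0,-0.137]},{"claw":-1,"travel":[0,0.0015,0],"dr":[0,0,-0.137]},{"claw":-1,"travel":[0,0.0015,0],"dr":[0,0,-0.137]},{"claw":-1,"travel":[0,0.0015,0],"dr":[0,0,-0.137]}]' | tail -2
python3 - <<'E'
from h import *
where(); go(dw(-58,-60,.055),0); cv2.imwrite("pics/w2.png",arm.get_image("wrist")[:,:,::-1])
E
```

```text
width: 0.0446
finger_force: 67.2
t 5.9 grip [0.4832 0.0494 0.1518] yaw -0.3 tilt 0.1 w 0.0446 ff 67.2 F [-0.5 -0.3 -0.6] q6 -0.05
travel [0.0001, 0.0001, 0.0968] dr [-0.0003, 0.0, -0.0014] rows 2.3
```

View pics/w2.png

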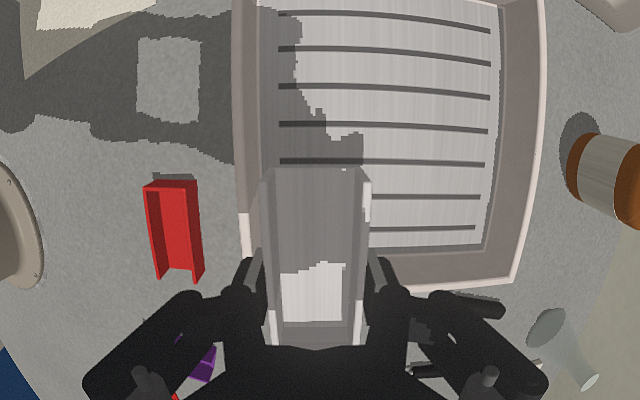

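The scoop is level in the grip, clear of the rim and aligned with the tray's left wall. I lower it and release.

```bash
python3 -m creep '[{"claw":-1,"travel":[0,0,0.03],"dr":[0,0,0]},{"claw":-1,"travel":[0,0,0.06],"dr":[0,0,0]},{"claw":-1,"travel":[0,0,0.08],"dr":[0,0,0]},{"claw":-1,"travel":[0,0,0.09],"dr":[0,0,0]},{"claw":-1,"travel":[0,0,0.097],"dr":[0,0,0]},{"claw":-1,"travel":[0,0,0.097],"dr":[0,0,0]}]' | tail -4;  python3 -m creep '[{"claw":0.35,"travel":[0,0,0],"dr":[0,0,0]},{"claw":0.35,"travel":[0,0,0],"dr":[0,0,0]},{"claw":0.35,"travel":[0,0,0],"dr":[0,0,0]},{"claw":0.35,"travel":[0,0,-0.04],"dr":[0,0,0]},{"claw":0.35,"travel":[0,0,-0.08],"dr":[0,0,0]},{"claw":0.35,"travel":[0,0,-0.12],"dr":[0,0,0]},{"claw":0.5,"travel":[0,0,-0.15],"dr":[0,0,0]},{"claw":0.5,"travel":[0,0,-0.15],"dr":[0,0,0]}]'
python3 - <<'E'
from h import *
where(); m=arm.camera_model("wrist"); cv2.imwrite("pics/w3.png",arm.get_image("wrist")[:,:,::-1])
for cam in ("wrist","side","top"):
 for n,z in [("scoop",.045)]+([("spatula",.01)] if cam!="wrist" else []):
  for r in arm.masks_of(cam,n)[:5]:
    ys,xs=np.nonzero(r["mask"]); P=onz(cam,np.c_[xs,ys],z); c=P.mean(0); v=np.linalg.svd((P-c)[:,:2],full_matrices=False)[2][0]
    print(cam,n,round(r["conf"],2),np.round(r["rect"]),"dryer mm",np.round((D()[0].T@(c[:2]-D()[1]))*1e3),"w",np.round(c[:2],4),round(np.degrees(np.arctan2(v[1],v[0]))%180,1),round(np.ptp((P-c)[:,:2]@v),3))
E
```

```text
ee_rot: [-2.229, -2.213, 0.002]
force: [-0.2, -0.3, -0.3]
width: 0.045
finger_force: 67.9
clock: 7.08
eef_pos: [0.4849, 0.0494, 0.367]
ee_rot: [2.221, 2.207, 0.014]
force: [1.2, 1.1, 0.5]
width: 0.0645
finger_force: 0.0
t 7.1 grip [0.487  0.0493 0.2123] yaw -0.4 tilt 0.8 w 0.0645 ff 0.0 F [1.2 1.1 0.5] q6 -0.05
wrist scoop 0.95 [280. 135.  61. 106.] dryer mm [-61. -59.] w [0.4805 0.0504] 89.6 0.107
wrist scoop 0.64 [164. 169.  50.  88.] dryer mm [-186.  -81.] w [0.3549 0.0279] 84.0 0.104
wrist scoop 0.6 [168. 365.  20.  26.] dryer mm [-268. -359.] w [ 0.2733 -0.2493] 59.7 0.075
wrist scoop 0.53 [193. 344.  14.   6.] dryer mm [-209. -278.] w [ 0.3324 -0.1689] 179.3 0.015
side scoop 0.79 [354. 181.  35.  22.] dryer mm [-239. -244.] w [ 0.3023 -0.1345] 159.8 0.1
side scoop 0.68 [309. 185.  34.  26.] dryer mm [-102. -200.] w [ 0.4392 -0.0905] 156.2 0.11
side scoop 0.66 [384. 160.  14.  19.] dryer mm [-291. -363.] w [ 0.2505 -0.2538] 80.6 0.074
side scoop 0.6 [340. 220.  24.  30.] dryer mm [-196.  -65.] w [0.3457 0.0446] 89.1 0.112
side scoop 0.23 [264. 148.  36.  11.] dryer mm [  75. -382.] w [ 0.6165 -0.2729] 177.3 0.13
side spatula 0.61 [239. 188.  28.  14.] dryer mm [ 141. -205.] w [ 0.6819 -0.0958] 163.2 0.1
top scoop 0.92 [270. 239.  39.  19.] dryer mm [-199.  -98.] w [0.3425 0.0113] 88.5 0.099
top scoop 0.75 [328. 191.  29.  41.] dryer mm [-102. -225.] w [ 0.4393 -0.1154] 159.2 0.098
top scoop 0.74 [388. 281.  23.  37.] dryer mm [-324. -385.] w [ 0.2176 -0.2761] 0.7 0.094
top scoop 0.7 [342. 247.  27.  40.] dryer mm [-240. -269.] w [ 0.3015 -0.16  ] 163.3 0.1
top scoop 0.55 [163. 128.  39.  40.] dryer mm [ 54. 185.] w [0.5953 0.2943] 66.1 0.099
top spatula 0.91 [318. 107.  22.  60.] dryer mm [  88. -190.] w [ 0.6289 -0.0809] 164.5 0.166
top spatula 0.74 [175. 185.   9.   7.] dryer mm [-52. 198.] w [0.4894 0.3079] 45.9 0.028
```

```bash
cat >> h.py <<'E'
def loc(names,cam="wrist",only=None,n=3):
    m=arm.camera_model(cam); arm.get_image(cam); out={}
    for k,z in names:
        for r in arm.masks_of(cam,k)[:n]:
            ys,xs=np.nonzero(r["mask"])
            if len(xs)<20: continue
            P=onz(cam,np.c_[xs,ys],z,m); c=P.mean(0); v=np.linalg.svd((P-c)[:,:2],full_matrices=False)[2][0]; v=v*np.sign(v[0])
            q=(P-c)[:,:2]@v; mid=c[:2]+v*(np.percentile(q,99.5)+np.percentile(q,.5))/2
            print(cam,k,round(r["conf"],2),np.round(r["rect"]),"c",np.round(c[:2],4),"mid",np.round(mid,4),"ang",round(np.degrees(np.arctan2(v[1],v[0])),1),"len",round(np.ptp(q),3))
E
python3 - <<'E'
from h import *
go([.585,-.075,.24],-105.5)
E
```

```text
travel [-0.1237, 0.1023, -0.0363] dr [-0.0007, -0.0006, -0.4159] rows 10.5
```

```bash
python3 -m creep '[{"claw":1,"travel":[-0.124,0.102,-0.028],"dr":[0,0,0.584]},{"claw":1,"travel":[-0.124,0.102,-0.028],"dr":[0,0,0.584]},{"claw":1,"travel":[-0.124,0.102,-0.028],"dr":[0,0,0.584]},{"claw":1,"travel":[-0.124,0.102,-0.028],"dr":[0,0,0.584]},{"claw":1,"travel":[-0.124,0.102,-0.028],"dr":[0,0,0.584]},{"claw":1,"travel":[-0.124,0.102,-0.028],"dr":[0,0,0.584]},{"claw":1,"travel":[-0.124,0.102,-0.028],"dr":[0,0,0.584]},{"claw":1,"travel":[-0.124,0.102,-0.028],"dr":[0,0,0.584]},{"claw":1,"travel":[-0.124,0.102,-0.028],"dr":[0,0,0.584]},{"claw":1,"travel":[-0.124,0.102,-0.028],"dr":[0,0,0.584]},{"claw":1,"travel":[-0.124,0.102,-0.028],"dr":[0,0,0.584]},{"claw":1,"travel":[-0.124,0.102,-0.028],"dr":[0,0,0.584]}]' | tail -1; python3 -m creep '[{"claw":1,"travel":[0,0,0],"dr":[0,0,0.106]},{"claw":1,"travel":[0,0,0],"dr":[0,0,0.106]},{"claw":1,"travel":[0,0,0],"dr":[0,0,0.106]},{"claw":1,"travel":[0,0,0],"dr":[0,0,0.106]}]' |tail -1
python3 - <<'E'
from h import *
where(); loc([("spatula",.008),("spoon",.01),("pestle",.016)])
E
```

```text
finger_force: 0.0
finger_force: 0.0
t 8.7 grip [ 0.5845 -0.0752  0.2317] yaw -105.6 tilt 0.2 w 0.085 ff 0.0 F [-0.4 -0.3 -0.3] q6 1.58
wrist spatula 0.92 [295.  51.  28. 144.] c [ 0.6377 -0.0818] mid [ 0.6398 -0.0824] ang -15.5 len 0.164
wrist spoon 0.76 [392.  58.  46. 133.] c [ 0.5999 -0.1971] mid [ 0.6111 -0.1977] ang -3.2 len 0.161
wrist pestle 0.6 [468.  46.  38. 108.] c [ 0.6221 -0.3022] mid [ 0.6203 -0.3021] ang -1.6 len 0.134
```

```bash
python3 - <<'E'
from h import *
go([.674,-.0918,.021],-105.5)
E
```

```text
travel [0.0905, -0.0076, 0.2116] dr [0.0, 0.0003, 0.0013] rows 5.5
```

```bash
python3 -m creep '[{"claw":1,"travel":[0.04,-0.004,0],"dr":[0,0,0]},{"claw":1,"travel":[0.08,-0.0075,0.01],"dr":[0,0,0]},{"claw":1,"travel":[0.09,-0.0075,0.05],"dr":[0,0,0]},{"claw":1,"travel":[0.09,-0.0075,0.09],"dr":[0,0,0]},{"claw":1,"travel":[0.09,-0.0075,0.13],"dr":[0,0,0]},{"claw":1,"travel":[0.09,-0.0075,0.17],"dr":[0,0,0]},{"claw":1,"travel":[0.09,-0.0075,0.2],"dr":[0,0,0]},{"claw":1,"travel":[0.09,-0.0075,0.211],"dr":[0,0,0]},{"claw":-1,"travel":[0.09,-0.0075,0.211],"dr":[0,0,0]},{"claw":-1,"travel":[0.09,-0.0075,0.211],"dr":[0,0,0]},{"claw":-1,"travel":[0.09,-0.0075,0.211],"dr":[0,0,0]},{"claw":-1,"travel":[0.09,-0.0075,0.211],"dr":[0,0,0]}]' | tail -4; python3 -m creep '[{"claw":-1,"travel":[0,0,0],"dr":[0,0,0]},{"claw":-1,"travel":[0,0,0],"dr":[0,0,0]},{"claw":-1,"travel":[0,0,0],"dr":[0,0,0]},{"claw":-1,"travel":[0,0,0],"dr":[0,0,0]},{"claw":-1,"travel":[0,0,-0.03],"dr":[0,0,0]},{"claw":-1,"travel":[0,0,-0.07],"dr":[0,0,0]},{"claw":-1,"travel":[0,0,-0.11],"dr":[0,0,0]},{"claw":-1,"travel":[0,0,-0.14],"dr":[0,0,0]},{"claw":-1,"travel":[0,0,-0.14],"dr":[0,0,0]}]'
python3 - <<'E'
from h import *
where(); go(dw(35,82,.165),-90);go(dw(35,82,.054),-90)
E
```

```text
ee_rot: [3.113, -0.42, 0.008]
force: [-0.6, -0.0, -0.2]
width: 0.0391
finger_force: 0.0
clock: 10.67
eef_pos: [0.6748, -0.0922, 0.3262]
ee_rot: [3.112, -0.42, 0.023]
force: [0.1, 0.4, 0.4]
width: 0.0187
finger_force: 58.8
t 10.7 grip [ 0.677  -0.0927  0.1715] yaw -105.4 tilt 0.8 w 0.0187 ff 58.8 F [0.1 0.4 0.4] q6 1.59
travel [-0.1704, -0.2474, 0.004] dr [0.0006, -0.0046, -0.0854] rows 7.2
travel [-0.172, -0.2474, 0.115] dr [0.0006, -0.0046, -0.0854] rows 7.7
```

```bash
python3 -m creep '[{"claw":-1,"travel":[-0.17,-0.247,0],"dr":[0,0,-0.085]},{"claw":-1,"travel":[-0.17,-0.247,0],"dr":[0,0,-0.085]},{"claw":-1,"travel":[-0.17,-0.247,0],"dr":[0,0,-0.085]},{"claw":-1,"travel":[-0.17,-0.247,0],"dr":[0,0,-0.085]},{"claw":-1,"travel":[-0.17,-0.247,0],"dr":[0,0,-0.085]},{"claw":-1,"travel":[-0.17,-0.247,0],"dr":[0,0,-0.085]},{"claw":-1,"travel":[-0.17,-0.247,0],"dr":[0,0,-0.085]},{"claw":-1,"travel":[-0.17,-0.247,0],"dr":[0,0,-0.085]},{"claw":-1,"travel":[-0.17,-0.247,0],"dr":[0,0,-0.085]}]' | tail -2
python3 - <<'E'
from h import *
where(); go(dw(35,82,.054),-90); loc([("spatula",.14)])
E
```

```text
width: 0.0185
finger_force: 58.9
t 11.4 grip [0.5739 0.1942 0.1624] yaw -89.8 tilt 0.0 w 0.0185 ff 58.9 F [ 0.7 -0.2 -0.9] q6 1.77
travel [0.0023, 0.0027, 0.1084] dr [-0.0001, 0.0001, 0.001] rows 2.6
wrist spatula 0.61 [289. 177.  47. 172.] c [0.5679 0.1946] mid [0.5621 0.1946] ang 0.0 len 0.113
```

```bash
python3 -m creep '[{"claw":-1,"travel":[0.002,0.003,0.035],"dr":[0,0,0]},{"claw":-1,"travel":[0.002,0.003,0.07],"dr":[0,0,0]},{"claw":-1,"travel":[0.002,0.003,0.09],"dr":[0,0,0]},{"claw":-1,"travel":[0.002,0.003,0.1],"dr":[0,0,0]},{"claw":-1,"travel":[0.002,0.003,0.108],"dr":[0,0,0]},{"claw":-1,"travel":[0.002,0.003,0.108],"dr":[0,0,0]}]' | tail -4;  python3 -m creep '[{"claw":-0.15,"travel":[0,0,0],"dr":[0,0,0]},{"claw":-0.15,"travel":[0,0,0],"dr":[0,0,0]},{"claw":-0.15,"travel":[0,0,0],"dr":[0,0,0]},{"claw":-0.15,"travel":[0,0,-0.04],"dr":[0,0,0]},{"claw":-0.15,"travel":[0,0,-0.08],"dr":[0,0,0]},{"claw":-0.15,"travel":[0,0,-0.12],"dr":[0,0,0]},{"claw":1,"travel":[0,0,-0.16],"dr":[0,0,0]},{"claw":1,"travel":[0,0,-0.18],"dr":[0,0,0]},{"claw":1,"travel":[0,0,-0.18],"dr":[0,0,0]}]'
python3 - <<'E'
from h import *
where(); loc([("spatula",.04)]); go([.56,-.19,.235],-93); loc([("spoon",.01)],"top")
E
```

```text
ee_rot: [3.141, -0.005, 0.001]
force: [-0.3, 0.8, -0.3]
width: 0.0189
finger_force: 60.0
clock: 12.77
eef_pos: [0.5779, 0.1884, 0.3958]
ee_rot: [-3.139, 0.002, -0.019]
force: [-0.5, 0.0, -0.2]
width: 0.0711
finger_force: 0.0
t 12.8 grip [0.5797 0.1887 0.2412] yaw -90.1 tilt 0.7 w 0.0711 ff 0.0 F [-0.5  0.  -0.2] q6 1.76
wrist spatula 0.7 [550. 108.  35. 102.] c [ 0.6099 -0.1656] mid [ 0.6158 -0.1658] ang -2.5 len 0.147
wrist spatula 0.45 [191. 152.  43.  54.] c [0.5839 0.3059] mid [0.581  0.3082] ang -38.2 len 0.066
travel [-0.0166, 0.3782, 0.0002] dr [-0.0001, -0.0007, 0.0161] rows 9.1
top spoon 0.61 [361. 115.  21.  60.] c [ 0.5964 -0.198 ] mid [ 0.6111 -0.1989] ang -3.2 len 0.157
top spoon 0.16 [223. 144.   8.  55.] c [0.5496 0.1866] mid [0.5372 0.1852] ang 6.1 len 0.141
```

```bash
python3 -m creep '[{"claw":1,"travel":[-0.017,0.378,0],"dr":[0,0,0.016]},{"claw":1,"travel":[-0.017,0.378,0],"dr":[0,0,0.016]},{"claw":1,"travel":[-0.017,0.378,0],"dr":[0,0,0.016]},{"claw":1,"travel":[-0.017,0.378,0],"dr":[0,0,0.016]},{"claw":1,"travel":[-0.017,0.378,0],"dr":[0,0,0.016]},{"claw":1,"travel":[-0.017,0.378,0],"dr":[0,0,0.016]},{"claw":1,"travel":[-0.017,0.378,0],"dr":[0,0,0.016]},{"claw":1,"travel":[-0.017,0.378,0],"dr":[0,0,0.016]},{"claw":1,"travel":[-0.017,0.378,0],"dr":[0,0,0.016]},{"claw":1,"travel":[-0.017,0.378,0],"dr":[0,0,0.016]},{"claw":1,"travel":[-0.017,0.378,0],"dr":[0,0,0.016]}]' | tail -1
python3 - <<'E'
from h import *
where(); loc([("spoon",.01),("pestle",.016)]); go([.646,-.1995,.24],-93);go([.646,-.1995,.021],-93)
E
```

```text
finger_force: 0.0
t 13.9 grip [ 0.5587 -0.192   0.2322] yaw -93.2 tilt 0.2 w 0.0852 ff 0.0 F [0.1 0.  0.3] q6 1.17
wrist spoon 0.7 [292.  57.  48. 137.] c [ 0.5996 -0.1964] mid [ 0.6119 -0.1972] ang -3.4 len 0.16
wrist pestle 0.93 [396.  59.  27. 115.] c [ 0.622  -0.3018] mid [ 0.6212 -0.3018] ang -1.3 len 0.132
wrist pestle 0.44 [471. 126.  88.  68.] c [ 0.5695 -0.4566] mid [ 0.5685 -0.4603] ang 75.1 len 0.152
travel [0.0867, 0.0067, -0.0068] dr [-0.0004, 0.0006, 0.0005] rows 2.1
travel [0.087, 0.007, 0.2122] dr [-0.0004, 0.0006, 0.0005] rows 5.5
```

```bash
python3 -m creep '[{"claw":1,"travel":[0.04,0.004,0],"dr":[0,0,0]},{"claw":1,"travel":[0.08,0.006,0.01],"dr":[0,0,0]},{"claw":1,"travel":[0.087,0.006,0.05],"dr":[0,0,0]},{"claw":1,"travel":[0.087,0.006,0.09],"dr":[0,0,0]},{"claw":1,"travel":[0.087,0.006,0.13],"dr":[0,0,0]},{"claw":1,"travel":[0.087,0.006,0.17],"dr":[0,0,0]},{"claw":1,"travel":[0.087,0.006,0.2],"dr":[0,0,0]},{"claw":1,"travel":[0.087,0.006,0.212],"dr":[0,0,0]},{"claw":-1,"travel":[0.087,0.006,0.212],"dr":[0,0,0]},{"claw":-1,"travel":[0.087,0.006,0.212],"dr":[0,0,0]},{"claw":-1,"travel":[0.087,0.006,0.212],"dr":[0,0,0]},{"claw":-1,"travel":[0.087,0.006,0.212],"dr":[0,0,0]}]' | tail -4; python3 -m creep '[{"claw":-1,"travel":[0,0,0],"dr":[0,0,0]},{"claw":-1,"travel":[0,0,0],"dr":[0,0,0]},{"claw":-1,"travel":[0,0,0],"dr":[0,0,0]},{"claw":-1,"travel":[0,0,0],"dr":[0,0,0]},{"claw":-1,"travel":[0,0,-0.03],"dr":[0,0,0]},{"claw":-1,"travel":[0,0,-0.07],"dr":[0,0,0]},{"claw":-1,"travel":[0,0,-0.11],"dr":[0,0,0]},{"claw":-1,"travel":[0,0,-0.14],"dr":[0,0,0]},{"claw":-1,"travel":[0,0,-0.14],"dr":[0,0,0]}]'
python3 - <<'E'
from h import *
where(); go(dw(35,38,.165),-90);go(dw(35,38,.053),-90)
E
```

```text
ee_rot: [3.139, -0.081, 0.007]
force: [0.5, -0.2, -0.2]
width: 0.0388
finger_force: 0.0
clock: 15.78
eef_pos: [0.6474, -0.2007, 0.3264]
ee_rot: [3.135, -0.081, 0.022]
force: [1.4, 0.1, 0.6]
width: 0.0165
finger_force: 58.7
t 15.8 grip [ 0.6495 -0.2016  0.1717] yaw -93.0 tilt 0.9 w 0.0165 ff 58.7 F [1.4 0.1 0.6] q6 1.21
travel [-0.0892, -0.3441, 0.0036] dr [0.0018, -0.0044, -0.0165] rows 8.5
travel [-0.0907, -0.3447, 0.1156] dr [0.0018, -0.0044, -0.0165] rows 9.0
```

```bash
python3 -m creep '[{"claw":-1,"travel":[-0.09,-0.3445,0],"dr":[0,0,-0.016]},{"claw":-1,"travel":[-0.09,-0.3445,0],"dr":[0,0,-0.016]},{"claw":-1,"travel":[-0.09,-0.3445,0],"dr":[0,0,-0.016]},{"claw":-1,"travel":[-0.09,-0.3445,0],"dr":[0,0,-0.016]},{"claw":-1,"travel":[-0.09,-0.3445,0],"dr":[0,0,-0.016]},{"claw":-1,"travel":[-0.09,-0.3445,0],"dr":[0,0,-0.016]},{"claw":-1,"travel":[-0.09,-0.3445,0],"dr":[0,0,-0.016]},{"claw":-1,"travel":[-0.09,-0.3445,0],"dr":[0,0,-0.016]},{"claw":-1,"travel":[-0.09,-0.3445,0],"dr":[0,0,-0.016]},{"claw":-1,"travel":[-0.09,-0.3445,0],"dr":[0,0,-0.016]},{"claw":-1,"travel":[-0.09,-0.3445,0],"dr":[0,0,-0.016]}]' | tail -2
python3 - <<'E'
from h import *
where(); go(dw(35,38,.053),-90); cv2.imwrite("pics/w4.png",arm.get_image("wrist")[:,:,::-1])
E
```

```text
width: 0.0166
finger_force: 58.8
t 16.7 grip [0.5739 0.1497 0.1625] yaw -89.9 tilt 0.0 w 0.0166 ff 58.8 F [ 0.1 -0.  -0.6] q6 1.7
travel [0.0024, 0.0022, 0.1095] dr [0.0001, -0.0002, 0.0004] rows 2.6
```

View pics/w4.png

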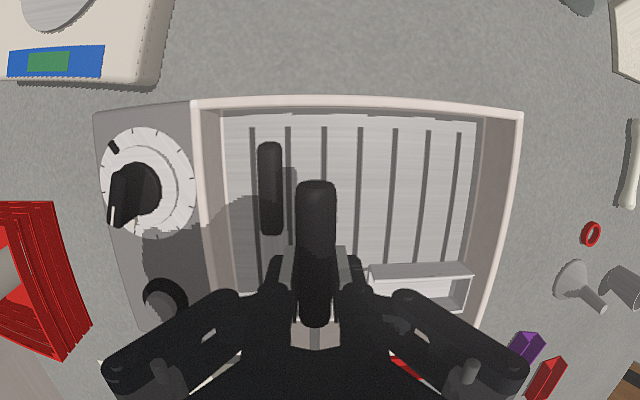

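The spoon is held level, the spatula lies in the tray at (270,190) and the scoop at (420,285). The knob's white pointer is at (111,213) and the marker at (113,147).

```bash
python3 -m creep '[{"claw":-1,"travel":[0.002,0.003,0.035],"dr":[0,0,0]},{"claw":-1,"travel":[0.002,0.003,0.07],"dr":[0,0,0]},{"claw":-1,"travel":[0.002,0.003,0.09],"dr":[0,0,0]},{"claw":-1,"travel":[0.002,0.003,0.1],"dr":[0,0,0]},{"claw":-1,"travel":[0.002,0.003,0.109],"dr":[0,0,0]},{"claw":-1,"travel":[0.002,0.003,0.109],"dr":[0,0,0]}]' | tail -4;  python3 -m creep '[{"claw":-0.3,"travel":[0,0,0],"dr":[0,0,0]},{"claw":-0.3,"travel":[0,0,0],"dr":[0,0,0]},{"claw":-0.3,"travel":[0,0,0],"dr":[0,0,0]},{"claw":-0.3,"travel":[0,0,-0.04],"dr":[0,0,0]},{"claw":-0.3,"travel":[0,0,-0.08],"dr":[0,0,0]},{"claw":-0.3,"travel":[0,0,-0.12],"dr":[0,0,0]},{"claw":1,"travel":[0,0,-0.16],"dr":[0,0,0]},{"claw":1,"travel":[0,0,-0.18],"dr":[0,0,0]},{"claw":1,"travel":[0,0,-0.18],"dr":[0,0,0]}]'
python3 - <<'E'
from h import *
where(); go([.57,-.297,.235],-91.5); loc([("pestle",.016)],"top"); loc([("spoon",.04)],"top")
E
```

```text
ee_rot: [3.141, -0.005, 0.004]
force: [-0.9, 0.1, 0.0]
width: 0.0164
finger_force: 62.1
clock: 18.0
eef_pos: [0.5768, 0.1456, 0.3947]
ee_rot: [-3.14, 0.002, -0.018]
force: [0.1, 0.6, 0.3]
width: 0.0651
finger_force: 0.0
t 18.0 grip [0.5786 0.1458 0.24  ] yaw -90.1 tilt 0.7 w 0.0651 ff 0.0 F [0.1 0.6 0.3] q6 1.69
travel [-0.0062, 0.4426, 0.0043] dr [-0.0005, -0.0037, 0.0079] rows 10.6
top pestle 0.67 [405. 118.  10.  52.] c [ 0.6219 -0.3032] mid [ 0.6202 -0.3032] ang 0.1 len 0.132
top spoon 0.39 [217. 150.  15.  31.] c [0.5543 0.1862] mid [0.5542 0.1862] ang -3.3 len 0.074
```

```bash
python3 -m creep '[{"claw":1,"travel":[-0.006,0.442,0.01],"dr":[0,0,0.008]},{"claw":1,"travel":[-0.006,0.442,0.01],"dr":[0,0,0.008]},{"claw":1,"travel":[-0.006,0.442,0.01],"dr":[0,0,0.008]},{"claw":1,"travel":[-0.006,0.442,0.01],"dr":[0,0,0.008]},{"claw":1,"travel":[-0.006,0.442,0.01],"dr":[0,0,0.008]},{"claw":1,"travel":[-0.006,0.442,0.01],"dr":[0,0,0.008]},{"claw":1,"travel":[-0.006,0.442,0.01],"dr":[0,0,0.008]},{"claw":1,"travel":[-0.006,0.442,0.01],"dr":[0,0,0.008]},{"claw":1,"travel":[-0.006,0.442,0.01],"dr":[0,0,0.008]},{"claw":1,"travel":[-0.006,0.442,0.01],"dr":[0,0,0.008]},{"claw":1,"travel":[-0.006,0.442,0.01],"dr":[0,0,0.008]},{"claw":1,"travel":[-0.006,0.442,0.01],"dr":[0,0,0.008]}]' | tail -1
python3 - <<'E'
from h import *
where(); loc([("pestle",.016)]); go([.621,-.302,.022],-91.3)
E
```

```text
finger_force: 0.0
t 19.2 grip [ 0.5678 -0.3018  0.2203] yaw -91.9 tilt 0.2 w 0.0853 ff 0.0 F [-0.2 -0.5 -0.7] q6 1.0
wrist pestle 0.7 [303.  69.  26. 122.] c [ 0.6228 -0.3019] mid [ 0.6208 -0.3018] ang -1.4 len 0.133
travel [0.0526, 0.0036, 0.1988] dr [-0.0008, 0.001, -0.002] rows 4.9
```

```bash
python3 -m creep '[{"claw":1,"travel":[0.03,0.002,0],"dr":[0,0,0]},{"claw":1,"travel":[0.052,0.002,0.02],"dr":[0,0,0]},{"claw":1,"travel":[0.052,0.002,0.06],"dr":[0,0,0]},{"claw":1,"travel":[0.052,0.002,0.1],"dr":[0,0,0]},{"claw":1,"travel":[0.052,0.002,0.14],"dr":[0,0,0]},{"claw":1,"travel":[0.052,0.002,0.175],"dr":[0,0,0]},{"claw":1,"travel":[0.052,0.002,0.198],"dr":[0,0,0]},{"claw":1,"travel":[0.052,0.002,0.198],"dr":[0,0,0]},{"claw":-1,"travel":[0.052,0.002,0.198],"dr":[0,0,0]},{"claw":-1,"travel":[0.052,0.002,0.198],"dr":[0,0,0]},{"claw":-1,"travel":[0.052,0.002,0.198],"dr":[0,0,0]},{"claw":-1,"travel":[0.052,0.002,0.198],"dr":[0,0,0]}]' | tail -4; python3 -m creep '[{"claw":-1,"travel":[0,0,0],"dr":[0,0,0]},{"claw":-1,"travel":[0,0,0],"dr":[0,0,0]},{"claw":-1,"travel":[0,0,0],"dr":[0,0,0]},{"claw":-1,"travel":[0,0,0],"dr":[0,0,0]},{"claw":-1,"travel":[0,0,-0.03],"dr":[0,0,0]},{"claw":-1,"travel":[0,0,-0.07],"dr":[0,0,0]},{"claw":-1,"travel":[0,0,-0.11],"dr":[0,0,0]},{"claw":-1,"travel":[0,0,-0.15],"dr":[0,0,0]},{"claw":-1,"travel":[0,0,-0.15],"dr":[0,0,0]}]'
python3 - <<'E'
from h import *
where(); go(dw(38,-8,.17),-90)
E
```

```text
ee_rot: [3.139, -0.041, 0.005]
force: [0.5, -0.4, 0.4]
width: 0.0388
finger_force: 0.0
clock: 21.05
eef_pos: [0.6226, -0.3005, 0.3405]
ee_rot: [3.133, -0.042, 0.022]
force: [0.2, -1.0, 0.5]
width: 0.0188
finger_force: 58.9
t 21.1 grip [ 0.6247 -0.3018  0.1859] yaw -91.5 tilt 0.9 w 0.0188 ff 58.9 F [ 0.2 -1.   0.5] q6 1.04
travel [-0.0542, -0.4009, 0.0117] dr [0.0027, -0.0044, -0.0085] rows 9.7
```

```bash
python3 -m creep '[{"claw":-1,"travel":[-0.053,-0.401,0.01],"dr":[0,0,-0.008]},{"claw":-1,"travel":[-0.053,-0.401,0.01],"dr":[0,0,-0.008]},{"claw":-1,"travel":[-0.053,-0.401,0.01],"dr":[0,0,-0.008]},{"claw":-1,"travel":[-0.053,-0.401,0.01],"dr":[0,0,-0.008]},{"claw":-1,"travel":[-0.053,-0.401,0.01],"dr":[0,0,-0.008]},{"claw":-1,"travel":[-0.053,-0.401,0.01],"dr":[0,0,-0.008]},{"claw":-1,"travel":[-0.053,-0.401,0.01],"dr":[0,0,-0.008]},{"claw":-1,"travel":[-0.053,-0.401,0.01],"dr":[0,0,-0.008]},{"claw":-1,"travel":[-0.053,-0.401,0.01],"dr":[0,0,-0.008]},{"claw":-1,"travel":[-0.053,-0.401,0.01],"dr":[0,0,-0.008]},{"claw":-1,"travel":[-0.053,-0.401,0.01],"dr":[0,0,-0.008]},{"claw":-1,"travel":[-0.053,-0.401,0.01],"dr":[0,0,-0.008]}]' | tail -2
python3 - <<'E'
from h import *
where(); go(dw(38,-8,.054),-90); loc([("pestle",.15)])
E
```

```text
width: 0.0186
finger_force: 59.1
t 22.1 grip [0.5787 0.1041 0.1653] yaw -89.9 tilt 0.0 w 0.0186 ff 59.1 F [ 0.2 -0.7 -0.7] q6 1.62
travel [0.0005, 0.0026, 0.1113] dr [0.0001, 0.0, 0.0006] rows 2.7
wrist pestle 0.69 [ 68. 169.  52.  60.] c [0.6139 0.2328] mid [0.6123 0.2355] ang -59.6 len 0.053
wrist pestle 0.67 [282. 136.  70. 213.] c [0.5933 0.1044] mid [0.5808 0.1045] ang -0.2 len 0.127
wrist pestle 0.42 [239. 151.  39. 143.] c [0.6066 0.1292] mid [0.5979 0.1308] ang -10.0 len 0.081
```

Now lower it and release.

```bash
python3 -m creep '[{"claw":-1,"travel":[0,0.0025,0.035],"dr":[0,0,0]},{"claw":-1,"travel":[0,0.0025,0.07],"dr":[0,0,0]},{"claw":-1,"travel":[0,0.0025,0.09],"dr":[0,0,0]},{"claw":-1,"travel":[0,0.0025,0.1],"dr":[0,0,0]},{"claw":-1,"travel":[0,0.0025,0.111],"dr":[0,0,0]},{"claw":-1,"travel":[0,0.0025,0.111],"dr":[0,0,0]}]' | tail -4;  python3 -m creep '[{"claw":-0.25,"travel":[0,0,0],"dr":[0,0,0]},{"claw":-0.25,"travel":[0,0,0],"dr":[0,0,0]},{"claw":-0.25,"travel":[0,0,0],"dr":[0,0,0]},{"claw":-0.25,"travel":[0,0,-0.04],"dr":[0,0,0]},{"claw":-0.25,"travel":[0,0,-0.08],"dr":[0,0,0]},{"claw":-0.25,"travel":[0,0,-0.12],"dr":[0,0,0]},{"claw":1,"travel":[0,0,-0.16],"dr":[0,0,0]},{"claw":1,"travel":[0,0,-0.19],"dr":[0,0,0]},{"claw":1,"travel":[0,0,-0.19],"dr":[0,0,0]}]'
python3 - <<'E'
from h import *
where(); cv2.imwrite("pics/w5.png",arm.get_image("wrist")[:,:,::-1])
cv2.imwrite("pics/t5.png",cv2.resize(arm.get_image("top")[90:270,150:490,::-1],(800,424),interpolation=cv2.INTER_CUBIC)); 
loc([("funnel",.02),("beaker",.04)],"top")
E
```

```text
ee_rot: [3.141, -0.005, 0.004]
force: [-0.5, 0.0, -1.1]
width: 0.0186
finger_force: 63.3
clock: 23.4
eef_pos: [0.58, 0.0999, 0.4071]
ee_rot: [-3.141, 0.002, -0.022]
force: [0.3, -0.4, 0.6]
width: 0.0676
finger_force: 0.0
t 23.4 grip [0.5821 0.1    0.2524] yaw -90.1 tilt 0.8 w 0.0676 ff 0.0 F [ 0.3 -0.4  0.6] q6 1.61
top beaker 0.79 [424. 209.  26.  22.] c [ 0.4256 -0.3696] mid [ 0.4255 -0.3685] ang -84.1 len 0.067
```

View pics/w5.png

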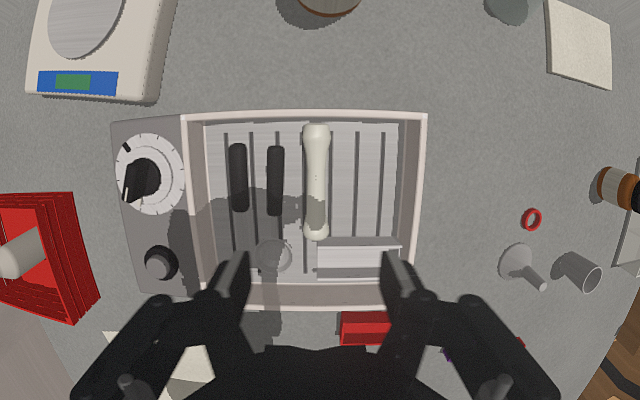

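All three sticks and the scoop lie well inside the tray. The free area is to the right of the pestle, above the scoop. Funnel next.

```bash
python3 - <<'E'
from h import *
go([.39,-.222,.23],-90)
E
```

```text
travel [-0.1884, 0.3222, 0.0133] dr [0.0001, 0.001, -0.0005] rows 9.0
```

View pics/t5.png

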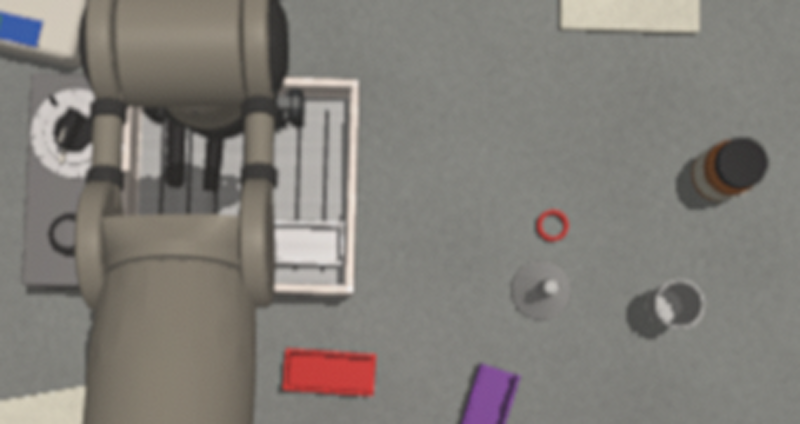

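Top crop: only the funnel (545,290), the beaker (680,303, rim), the cap ring (552,225) and the jar are left.

```bash
python3 -m creep '[{"claw":1,"travel":[-0.188,0.322,0.013],"dr":[0,0,0]},{"claw":1,"travel":[-0.188,0.322,0.013],"dr":[0,0,0]},{"claw":1,"travel":[-0.188,0.322,0.013],"dr":[0,0,0]},{"claw":1,"travel":[-0.188,0.322,0.013],"dr":[0,0,0]},{"claw":1,"travel":[-0.188,0.322,0.013],"dr":[0,0,0]},{"claw":1,"travel":[-0.188,0.322,0.013],"dr":[0,0,0]},{"claw":1,"travel":[-0.188,0.322,0.013],"dr":[0,0,0]},{"claw":1,"travel":[-0.188,0.322,0.013],"dr":[0,0,0]},{"claw":1,"travel":[-0.188,0.322,0.013],"dr":[0,0,0]},{"claw":1,"travel":[-0.188,0.322,0.013],"dr":[0,0,0]},{"claw":1,"travel":[-0.188,0.322,0.013],"dr":[0,0,0]}]' | tail -1
python3 - <<'E'
from h import *
where(); cv2.imwrite("pics/w6.png",arm.get_image("wrist")[:,:,::-1]); loc([("funnel",.02),("beaker",.04)]); loc([("funnel",.02),("beaker",.04)],"side")
print(np.round(proj("wrist",[[.441,-.222,.085],[.441,-.222,0],[.43,-.37,.075]])))
E
```

```text
finger_force: 0.0
t 24.6 grip [ 0.3892 -0.2231  0.2301] yaw -90.4 tilt 0.2 w 0.0854 ff 0.0 F [ 0.4  0.2 -0.7] q6 0.89
wrist funnel 0.91 [288. 100.  61.  56.] c [ 0.4424 -0.2229] mid [ 0.4424 -0.2229] ang -3.3 len 0.064
wrist funnel 0.67 [50.  0. 24. 97.] c [0.5848 0.127 ] mid [0.5875 0.127 ] ang 0.8 len 0.145
wrist beaker 0.86 [419. 126.  66.  54.] c [ 0.4243 -0.3707] mid [ 0.4245 -0.37  ] ang 72.8 len 0.085
side funnel 0.52 [320. 156.  22.  30.] c [ 0.4417 -0.2244] mid [ 0.4439 -0.2403] ang -82.1 len 0.135
side beaker 0.51 [334. 130.  14.  22.] c [ 0.4289 -0.3638] mid [ 0.429  -0.3648] ang -80.9 len 0.124
[[317. 138.]
 [316. 130.]
 [466. 153.]]
```

View pics/w6.png

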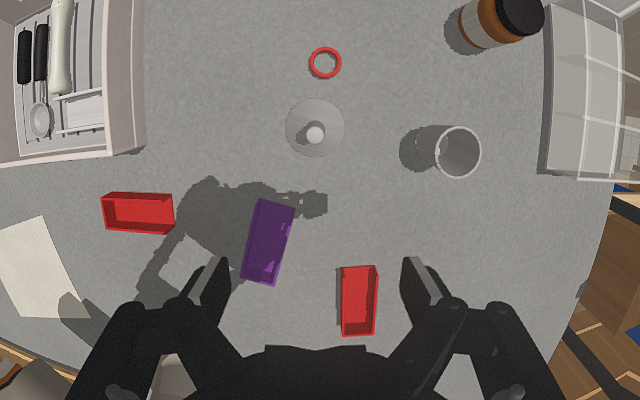

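The stem tip is at (315,134) and the beaker's rim centre at (458,152). The jar (495,20) is well away.

```bash
python3 - <<'E'
from h import *
print("beaker rim",tri([ray("wrist",(458,152)),ray("top",(439,218.4))]),"stem",tri([ray("wrist",(315,134)),ray("top",(150+549*.425,90+287*.425))]))
go([.443,-.2225,.058],-90)
E
```

```text
beaker rim [ 0.42645861 -0.37263915  0.05094254] stem [ 0.44050156 -0.2228854   0.06892862]
travel [0.0517, 0.0018, 0.1732] dr [-0.0, 0.0, 0.0002] rows 4.3
```

```bash
python3 -m creep '[{"claw":1,"travel":[0.03,0.001,0],"dr":[0,0,0]},{"claw":1,"travel":[0.052,0.0015,0.01],"dr":[0,0,0]},{"claw":1,"travel":[0.052,0.0015,0.05],"dr":[0,0,0]},{"claw":1,"travel":[0.052,0.0015,0.09],"dr":[0,0,0]},{"claw":1,"travel":[0.052,0.0015,0.13],"dr":[0,0,0]},{"claw":1,"travel":[0.052,0.0015,0.16],"dr":[0,0,0]},{"claw":1,"travel":[0.052,0.0015,0.173],"dr":[0,0,0]},{"claw":1,"travel":[0.052,0.0015,0.173],"dr":[0,0,0]},{"claw":-1,"travel":[0.052,0.0015,0.173],"dr":[0,0,0]},{"claw":-1,"travel":[0.052,0.0015,0.173],"dr":[0,0,0]},{"claw":-1,"travel":[0.052,0.0015,0.173],"dr":[0,0,0]},{"claw":-1,"travel":[0.052,0.0015,0.173],"dr":[0,0,0]}]' | tail -4; python3 -m creep '[{"claw":-1,"travel":[0,0,0],"dr":[0,0,0]},{"claw":-1,"travel":[0,0,0],"dr":[0,0,0]},{"claw":-1,"travel":[0,0,0],"dr":[0,0,0]},{"claw":-1,"travel":[0,0,0],"dr":[0,0,0]},{"claw":-1,"travel":[0,0,0],"dr":[0,0,0]},{"claw":-1,"travel":[0,0,-0.03],"dr":[0,0,0]},{"claw":-1,"travel":[0,0,-0.07],"dr":[0,0,0]},{"claw":-1,"travel":[0,0,-0.11],"dr":[0,0,0]},{"claw":-1,"travel":[0,0,-0.14],"dr":[0,0,0]},{"claw":-1,"travel":[0,0,-0.14],"dr":[0,0,0]}]'
python3 - <<'E'
from h import *
where(); go(dw(4,-76,.19),-90);go(dw(4,-76,.092),-90); loc([("beaker",.04)],"top")
for z in (.04,.06,.075): print(onz("top",(439,218.4),z))
E
```

```text
ee_rot: [3.14, -0.002, 0.004]
force: [-0.1, -0.1, 0.5]
width: 0.0387
finger_force: 0.0
clock: 26.75
eef_pos: [0.4437, -0.224, 0.3597]
ee_rot: [3.134, -0.002, 0.016]
force: [1.4, -1.0, 0.1]
width: 0.017
finger_force: 59.2
t 26.8 grip [ 0.4452 -0.2251  0.205 ] yaw -90.1 tilt 0.7 w 0.017 ff 59.2 F [ 1.4 -1.   0.1] q6 0.95
travel [0.1011, -0.2578, 0.0141] dr [0.0023, -0.0032, -0.0005] rows 6.6
travel [0.1001, -0.2585, 0.1121] dr [0.0023, -0.0032, -0.0005] rows 7.2
top beaker 0.25 [173. 136.  16.  24.] c [0.6009 0.2982] mid [0.598  0.2986] ang -8.5 len 0.059
[[ 0.42643616 -0.37506926  0.04      ]]
[[ 0.42565205 -0.36996102  0.06      ]]
[[ 0.42506397 -0.36612985  0.075     ]]
```

```bash
python3 -m creep '[{"claw":-1,"travel":[0.1,-0.258,0.005],"dr":[0,0,0]},{"claw":-1,"travel":[0.1,-0.258,0.005],"dr":[0,0,0]},{"claw":-1,"travel":[0.1,-0.258,0.005],"dr":[0,0,0]},{"claw":-1,"travel":[0.1,-0.258,0.005],"dr":[0,0,0]},{"claw":-1,"travel":[0.1,-0.258,0.005],"dr":[0,0,0]},{"claw":-1,"travel":[0.1,-0.258,0.005],"dr":[0,0,0]},{"claw":-1,"travel":[0.1,-0.258,0.005],"dr":[0,0,0]},{"claw":-1,"travel":[0.1,-0.258,0.005],"dr":[0,0,0]},{"claw":-1,"travel":[0.1,-0.258,0.005],"dr":[0,0,0]},{"claw":-1,"travel":[0.1,-0.258,0.005],"dr":[0,0,0]}]' | tail -2
python3 - <<'E'
from h import *
where(); go(dw(4,-76,.092),-90); loc([("funnel",.14),("pestle",.046),("scoop",.045)])
E
```

```text
width: 0.0172
finger_force: 59.3
t 27.7 grip [0.5421 0.0342 0.1917] yaw -90.1 tilt 0.2 w 0.0172 ff 59.3 F [ 0.3 -0.5 -0.1] q6 1.49
travel [0.003, 0.0007, 0.0997] dr [0.0001, 0.001, -0.0004] rows 2.4
wrist funnel 0.85 [264. 188. 107. 141.] c [0.5345 0.0345] mid [0.5203 0.0346] ang -0.3 len 0.112
wrist scoop 0.61 [241. 220.  30.  55.] c [0.483  0.0907] mid [0.4829 0.0907] ang 0.2 len 0.061
wrist scoop 0.58 [295. 322.  45.  29.] c [0.3656 0.0325] mid [0.3656 0.0327] ang -87.6 len 0.056
wrist scoop 0.58 [453. 313.  29.  18.] c [ 0.3756 -0.1621] mid [ 0.3764 -0.1609] ang 54.9 len 0.062
```

```bash
python3 -m creep '[{"claw":-1,"travel":[0.005,0.001,0.03],"dr":[0,0,0]},{"claw":-1,"travel":[0.005,0.001,0.06],"dr":[0,0,0]},{"claw":-1,"travel":[0.005,0.001,0.08],"dr":[0,0,0]},{"claw":-1,"travel":[0.005,0.001,0.09],"dr":[0,0,0]},{"claw":-1,"travel":[0.005,0.001,0.099],"dr":[0,0,0]},{"claw":-1,"travel":[0.005,0.001,0.099],"dr":[0,0,0]}]' | tail -4;  python3 -m creep '[{"claw":-0.25,"travel":[0,0,0],"dr":[0,0,0]},{"claw":-0.25,"travel":[0,0,0],"dr":[0,0,0]},{"claw":-0.25,"travel":[0,0,0],"dr":[0,0,0]},{"claw":-0.25,"travel":[0,0,-0.04],"dr":[0,0,0]},{"claw":-0.25,"travel":[0,0,-0.08],"dr":[0,0,0]},{"claw":1,"travel":[0,0,-0.12],"dr":[0,0,0]},{"claw":1,"travel":[0,0,-0.14],"dr":[0,0,0]},{"claw":1,"travel":[0,0,-0.14],"dr":[0,0,0]}]'
python3 - <<'E'
from h import *
where(); go([.38,-.367,.22],-90); loc([("funnel",.05)])
E
```

```text
ee_rot: [-3.142, 0.004, 0.003]
force: [0.1, -0.5, -0.3]
width: 0.0169
finger_force: 59.3
clock: 29.05
eef_pos: [0.5488, 0.0336, 0.3958]
ee_rot: [3.14, -0.002, 0.02]
force: [0.8, 1.0, 0.2]
width: 0.0672
finger_force: 0.0
t 29.1 grip [0.5507 0.0334 0.2411] yaw -90.1 tilt 0.7 w 0.0672 ff 0.0 F [0.8 1.  0.2] q6 1.49
travel [-0.1685, 0.4008, 0.0194] dr [0.0003, -0.004, -0.0004] rows 10.4
wrist funnel 0.68 [284. 155.  62.  58.] c [0.5508 0.0328] mid [0.5503 0.0329] ang -15.6 len 0.068
wrist funnel 0.65 [194. 119.  44. 136.] c [0.5338 0.1458] mid [0.5416 0.1452] ang -4.4 len 0.156
wrist funnel 0.45 [254. 215.  94.  46.] c [0.4859 0.047 ] mid [0.4859 0.0474] ang 89.5 len 0.102
```

```bash
python3 -m creep '[{"claw":1,"travel":[-0.168,0.4,0.015],"dr":[0,0,0]},{"claw":1,"travel":[-0.168,0.4,0.015],"dr":[0,0,0]},{"claw":1,"travel":[-0.168,0.4,0.015],"dr":[0,0,0]},{"claw":1,"travel":[-0.168,0.4,0.015],"dr":[0,0,0]},{"claw":1,"travel":[-0.168,0.4,0.015],"dr":[0,0,0]},{"claw":1,"travel":[-0.168,0.4,0.015],"dr":[0,0,0]},{"claw":1,"travel":[-0.168,0.4,0.015],"dr":[0,0,0]},{"claw":1,"travel":[-0.168,0.4,0.015],"dr":[0,0,0]},{"claw":1,"travel":[-0.168,0.4,0.015],"dr":[0,0,0]},{"claw":1,"travel":[-0.168,0.4,0.015],"dr":[0,0,0]},{"claw":1,"travel":[-0.168,0.4,0.015],"dr":[0,0,0]},{"claw":1,"travel":[-0.168,0.4,0.015],"dr":[0,0,0]}]' | tail -1
python3 - <<'E'
from h import *
where(); im=arm.get_image("wrist"); x=proj("wrist",[.425,-.366,.04])[0].astype(int); print(x)
a,b=max(x[0]-100,0),max(x[1]-75,0); cv2.imwrite("pics/w7.png",cv2.resize(im[b:b+150,a:a+200,::-1],(600,450))); print(a,b); loc([("beaker",.04)]); loc([("beaker",.04)],"side"); loc([("beaker",.04)],"top")
E
```

```text
finger_force: 0.0
t 30.1 grip [ 0.3771 -0.3692  0.2174] yaw -90.4 tilt 0.2 w 0.0855 ff 0.0 F [-0.4  0.   0.8] q6 0.66
[314 136]
214 61
wrist beaker 0.63 [282. 106.  63.  63.] c [ 0.4227 -0.3634] mid [ 0.4227 -0.3634] ang 81.0 len 0.061
wrist beaker 0.35 [ 1. 62. 18. 26.] c [0.5523 0.0698] mid [0.5534 0.0719] ang 63.7 len 0.059
side beaker 0.52 [334. 131.  16.  24.] c [ 0.4274 -0.3699] mid [ 0.4272 -0.3678] ang -83.1 len 0.129
top beaker 0.68 [426. 210.  25.  18.] c [ 0.4264 -0.3692] mid [ 0.426 -0.368] ang -73.8 len 0.066
```

View pics/w7.png

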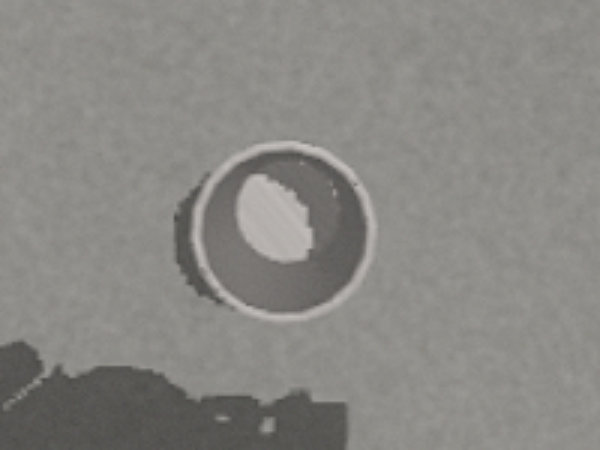

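The crop shows the beaker's rim circle centred at crop (284,231), which is full (308.7,138), about 60 px across. That size matches a rim at a height of about 75 mm.

```bash
python3 - <<'E'
from h import *
p=onz("wrist",(308.7,138),.075)[0]; print(p, tri([ray("wrist",(308.7,138)),ray("top",(439,218.4))])); go([p[0],p[1],.056],-90)
E
```

```text
[ 0.42990928 -0.35943883  0.075     ] [ 0.42786761 -0.36144942  0.08593771]
travel [0.0498, -0.0055, 0.1633] dr [-0.0001, 0.0, 0.0001] rows 4.1
```

```bash
python3 -m creep '[{"claw":1,"travel":[0.03,-0.003,0],"dr":[0,0,0]},{"claw":1,"travel":[0.049,-0.0035,0.01],"dr":[0,0,0]},{"claw":1,"travel":[0.049,-0.0035,0.05],"dr":[0,0,0]},{"claw":1,"travel":[0.049,-0.0035,0.08],"dr":[0,0,0]},{"claw":1,"travel":[0.049,-0.0035,0.11],"dr":[0,0,0]},{"claw":1,"travel":[0.049,-0.0035,0.14],"dr":[0,0,0]},{"claw":1,"travel":[0.049,-0.0035,0.163],"dr":[0,0,0]},{"claw":1,"travel":[0.049,-0.0035,0.163],"dr":[0,0,0]},{"claw":-1,"travel":[0.049,-0.0035,0.163],"dr":[0,0,0]},{"claw":-1,"travel":[0.049,-0.0035,0.163],"dr":[0,0,0]},{"claw":-1,"travel":[0.049,-0.0035,0.163],"dr":[0,0,0]},{"claw":-1,"travel":[0.049,-0.0035,0.163],"dr":[0,0,0]}]' | tail -4; python3 -m creep '[{"claw":-1,"travel":[0,0,0],"dr":[0,0,0]},{"claw":-1,"travel":[0,0,0],"dr":[0,0,0]},{"claw":-1,"travel":[0,0,0],"dr":[0,0,0]},{"claw":-1,"travel":[0,0,-0.03],"dr":[0,0,0]},{"claw":-1,"travel":[0,0,-0.07],"dr":[0,0,0]},{"claw":-1,"travel":[0,0,-0.11],"dr":[0,0,0]},{"claw":-1,"travel":[0,0,-0.15],"dr":[0,0,0]},{"claw":-1,"travel":[0,0,-0.17],"dr":[0,0,0]},{"claw":-1,"travel":[0,0,-0.17],"dr":[0,0,0]}]'
python3 - <<'E'
from h import *
where(); go(dw(75,-64,.225),-90)
E
```

```text
ee_rot: [3.139, -0.002, 0.005]
force: [0.0, 0.8, 5.5]
width: 0.0512
finger_force: 61.7
clock: 32.25
eef_pos: [0.4289, -0.3632, 0.3881]
ee_rot: [3.132, -0.002, 0.013]
force: [0.2, 0.5, -0.5]
width: 0.051
finger_force: 62.9
t 32.2 grip [ 0.4302 -0.3647  0.2334] yaw -90.1 tilt 0.7 w 0.051 ff 62.9 F [ 0.2  0.5 -0.5] q6 0.73
travel [0.1868, -0.4091, 0.0061] dr [0.003, -0.0027, -0.0005] rows 10.8
```

```bash
python3 -m creep '[{"claw":-1,"travel":[0.186,-0.409,0],"dr":[0,0,0]},{"claw":-1,"travel":[0.186,-0.409,0],"dr":[0,0,0]},{"claw":-1,"travel":[0.186,-0.409,0],"dr":[0,0,0]},{"claw":-1,"travel":[0.186,-0.409,0],"dr":[0,0,0]},{"claw":-1,"travel":[0.186,-0.409,0],"dr":[0,0,0]},{"claw":-1,"travel":[0.186,-0.409,0],"dr":[0,0,0]},{"claw":-1,"travel":[0.186,-0.409,0],"dr":[0,0,0]},{"claw":-1,"travel":[0.186,-0.409,0],"dr":[0,0,0]},{"claw":-1,"travel":[0.186,-0.409,0],"dr":[0,0,0]},{"claw":-1,"travel":[0.186,-0.409,0],"dr":[0,0,0]},{"claw":-1,"travel":[0.186,-0.409,0],"dr":[0,0,0]},{"claw":-1,"travel":[0.186,-0.409,0],"dr":[0,0,0]}]' | tail -2; python3 -m creep '[{"claw":-1,"travel":[0,0,0],"dr":[0,0,0]},{"claw":-1,"travel":[0,0,0],"dr":[0,0,0]}]' | tail -1
python3 - <<'E'
from h import *
where(); go(dw(75,-64,.09),-90); cv2.imwrite("pics/w8.png",arm.get_image("wrist")[:,:,::-1])
E
```

```text
width: 0.0512
finger_force: 63.1
finger_force: 63.1
t 33.4 grip [0.6146 0.0457 0.2258] yaw -90.1 tilt 0.1 w 0.0514 ff 63.1 F [ 0.1  0.1 -1.4] q6 1.52
travel [0.0017, 0.0001, 0.1358] dr [0.0002, 0.0004, -0.0003] rows 3.3
```

View pics/w8.png

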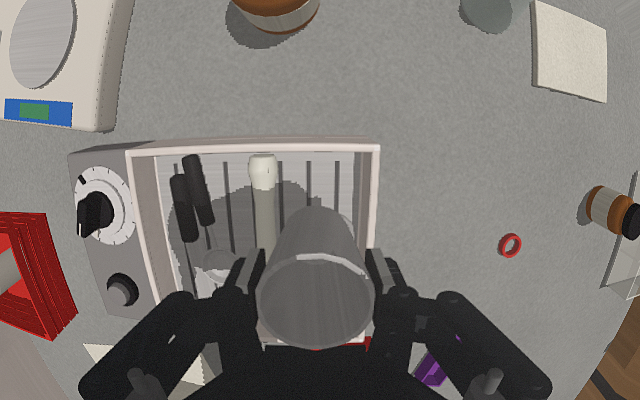

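The spoon has been knocked (handle now at about (198,190)) but still lies inside the tray. The beaker is held and its spot is clear.

```bash
python3 -m creep '[{"claw":-1,"travel":[0.002,0,0.04],"dr":[0,0,0]},{"claw":-1,"travel":[0.002,0,0.08],"dr":[0,0,0]},{"claw":-1,"travel":[0.002,0,0.11],"dr":[0,0,0]},{"claw":-1,"travel":[0.002,0,0.125],"dr":[0,0,0]},{"claw":-1,"travel":[0.002,0,0.136],"dr":[0,0,0]},{"claw":-1,"travel":[0.002,0,0.136],"dr":[0,0,0]}]' | tail -4;  python3 -m creep '[{"claw":0.5,"travel":[0,0,0],"dr":[0,0,0]},{"claw":0.5,"travel":[0,0,0],"dr":[0,0,0]},{"claw":0.5,"travel":[0,0,0],"dr":[0,0,0]},{"claw":0.5,"travel":[0,0,-0.04],"dr":[0,0,0]},{"claw":0.5,"travel":[0,0,-0.08],"dr":[0,0,0]},{"claw":0.5,"travel":[0,0,-0.12],"dr":[0,0,0]},{"claw":0.5,"travel":[0,0,-0.16],"dr":[0,0,0]},{"claw":0.5,"travel":[0,0,-0.2],"dr":[0,0,0]},{"claw":0.5,"travel":[0,0,-0.2],"dr":[0,0,0]}]'
python3 - <<'E'
from h import *
where(); cv2.imwrite("pics/w9.png",arm.get_image("wrist")[:,:,::-1])
E
```

```text
ee_rot: [3.141, -0.006, -0.002]
force: [1.0, 0.5, -0.6]
width: 0.0512
finger_force: 62.9
clock: 34.72
eef_pos: [0.6172, 0.0458, 0.4554]
ee_rot: [3.141, -0.002, 0.027]
force: [0.2, -0.2, 0.6]
width: 0.064
finger_force: 0.0
t 34.7 grip [0.6198 0.0457 0.3007] yaw -90.1 tilt 1.0 w 0.064 ff 0.0 F [ 0.2 -0.2  0.6] q6 1.52
```

View pics/w9.png

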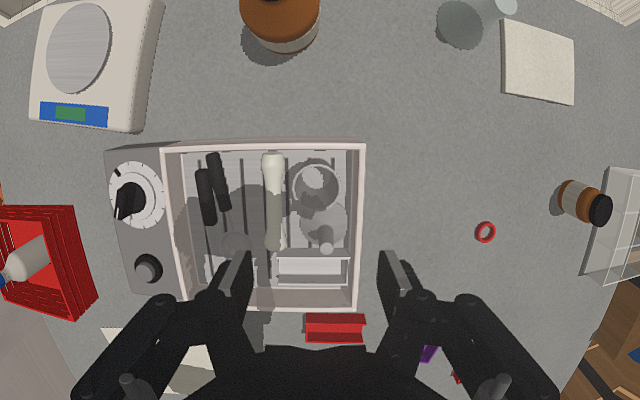

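All six are inside the tray: beaker (316,185), funnel (323,225), pestle (273,200), handles (207,190), scoop (312,268). Now I look at the timer from directly above it.

```bash
python3 - <<'E'
from h import *
go([.512,.287,.22],-90)
E
```

```text
travel [-0.1063, -0.241, 0.0751] dr [0.0002, -0.0037, -0.0005] rows 6.6
```

```bash
python3 -m creep '[{"claw":1,"travel":[-0.106,-0.241,0.075],"dr":[0,0,0]},{"claw":1,"travel":[-0.106,-0.241,0.075],"dr":[0,0,0]},{"claw":1,"travel":[-0.106,-0.241,0.075],"dr":[0,0,0]},{"claw":1,"travel":[-0.106,-0.241,0.075],"dr":[0,0,0]},{"claw":1,"travel":[-0.106,-0.241,0.075],"dr":[0,0,0]},{"claw":1,"travel":[-0.106,-0.241,0.075],"dr":[0,0,0]},{"claw":1,"travel":[-0.106,-0.241,0.075],"dr":[0,0,0]},{"claw":1,"travel":[-0.106,-0.241,0.075],"dr":[0,0,0]},{"claw":1,"travel":[-0.106,-0.241,0.075],"dr":[0,0,0]},{"claw":1,"travel":[-0.106,-0.241,0.075],"dr":[0,0,0]}]' | tail -1
cat >> h.py <<'E'
def rect(z,fn,c=None,half=.06,N=480):
    """metric picture at height z: up = +x, left = +y (as the top camera)"""
    c=dw(50,177.5,z) if c is None else c
    im=arm.get_image("wrist"); m=arm.camera_model("wrist"); g=np.linspace(half,-half,N)
    Y,X=np.meshgrid(g,g); p=proj("wrist",np.c_[c[0]+X.ravel(),c[1]+Y.ravel(),np.full(X.size,z)],m).astype(np.float32)
    o=cv2.remap(im,p[:,0].reshape(N,N),p[:,1].reshape(N,N),cv2.INTER_LINEAR); cv2.imwrite(fn,o[:,:,::-1]); return o
E
python3 - <<'E'
from h import *
where(); m=arm.camera_model("wrist"); print(np.round(m["T"],3)); rect(.072,"pics/k1.png")
E
```

```text
finger_force: 0.0
t 35.6 grip [0.5117 0.2864 0.2151] yaw -90.1 tilt 0.0 w 0.085 ff 0.0 F [-0.   0.6  0.2] q6 1.95
[[-0.001  0.951  0.31   0.592]
 [-1.    -0.001  0.     0.287]
 [ 0.001 -0.31   0.951  0.339]
 [ 0.     0.     0.     1.   ]]
```

View pics/k1.png

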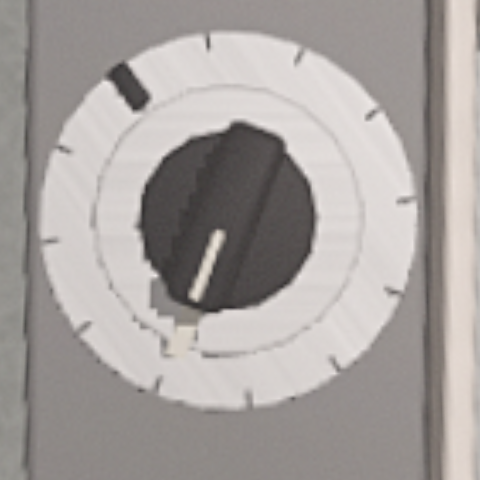

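In the rectified view (4 px/mm) the ring centre is (228,220), so the knob's axis is at world (0.596,0.290). The marker's inner end is at (141,104), world angle 36.5°. The pointer line runs (219,235) to (196,298) with its tab tip at (177,356), about 160°. That needs roughly 123.5° clockwise. I grip the bar with the closing line at 70°, so the wrist has room to turn.

```bash
python3 - <<'E'
from h import *
go([.596,.290,.2],70)
E
```

```text
travel [0.084, -0.0041, 0.0154] dr [0.0001, -0.0002, 0.1103] rows 2.8
```

```bash
python3 -m creep '[{"claw":-0.05,"travel":[0.084,-0.004,0],"dr":[0,0,-0.47]},{"claw":-0.05,"travel":[0.084,-0.004,0],"dr":[0,0,-0.47]},{"claw":-0.05,"travel":[0.084,-0.004,0],"dr":[0,0,-0.47]},{"claw":-0.05,"travel":[0.084,-0.004,0],"dr":[0,0,-0.47]},{"claw":-0.05,"travel":[0.084,-0.004,0],"dr":[0,0,-0.47]},{"claw":-0.05,"travel":[0.084,-0.004,0],"dr":[0,0,-0.47]},{"claw":-0.05,"travel":[0.084,-0.004,0],"dr":[0,0,-0.47]},{"claw":-0.05,"travel":[0.084,-0.004,0],"dr":[0,0,-0.47]},{"claw":-0.05,"travel":[0.084,-0.004,0],"dr":[0,0,-0.47]},{"claw":-0.05,"travel":[0.084,-0.004,0],"dr":[0,0,-0.47]},{"claw":-0.05,"travel":[0.084,-0.004,0],"dr":[0,0,-0.47]},{"claw":-0.05,"travel":[0.084,-0.004,0],"dr":[0,0,-0.47]}]' | tail -2;python3 -m creep '[{"claw":-0.05,"travel":[0,0,0],"dr":[0,0,-0.42]},{"claw":-0.05,"travel":[0,0,0],"dr":[0,0,-0.42]},{"claw":-0.05,"travel":[0,0,0],"dr":[0,0,-0.42]},{"claw":-0.05,"travel":[0,0,0],"dr":[0,0,-0.42]},{"claw":-0.05,"travel":[0,0,0],"dr":[0,0,-0.42]},{"claw":-0.05,"travel":[0,0,0],"dr":[0,0,-0.42]},{"claw":-0.05,"travel":[0,0,0],"dr":[0,0,-0.42]},{"claw":-0.05,"travel":[0,0,0],"dr":[0,0,-0.42]},{"claw":-0.05,"travel":[0,0,0],"dr":[0,0,-0.42]},{"claw":-0.05,"travel":[0,0,0],"dr":[0,0,-0.42]},{"claw":-0.05,"travel":[0,0,0],"dr":[0,0,-0.42]},{"claw":-0.05,"travel":[0,0,0],"dr":[0,0,-0.42]}]'|tail -2
python3 - <<'E'
from h import *
where(); go([.596,.290,.105],70)
E
```

```text
width: 0.0403
finger_force: 0.0
width: 0.0406
finger_force: 0.0
t 37.6 grip [0.5964 0.2892 0.2156] yaw 70.1 tilt 0.0 w 0.0406 ff 0.0 F [-0.1 -0.1  0.6] q6 -0.89
travel [0.0007, 0.0006, 0.1106] dr [0.0, 0.0002, 0.0006] rows 2.7
```

```bash
python3 -m creep '[{"claw":-0.05,"travel":[0,0.0005,0.04],"dr":[0,0,0]},{"claw":-0.05,"travel":[0,0.0005,0.07],"dr":[0,0,0]},{"claw":-0.05,"travel":[0,0.0005,0.09],"dr":[0,0,0]},{"claw":-0.05,"travel":[0,0.0005,0.1],"dr":[0,0,0]},{"claw":-0.05,"travel":[0,0.0005,0.11],"dr":[0,0,0]},{"claw":-0.05,"travel":[0,0.0005,0.11],"dr":[0,0,0]}]';  python3 -m creep '[{"claw":-1,"travel":[0,0,0],"dr":[0,0,0]},{"claw":-1,"travel":[0,0,0],"dr":[0,0,0]},{"claw":-1,"travel":[0,0,0],"dr":[0,0,0]},{"claw":-1,"travel":[0,0,0],"dr":[0,0,0]},{"claw":-1,"travel":[0,0,0],"dr":[0,0,0]},{"claw":-1,"travel":[0,0,0],"dr":[0,0,0]}]'
python3 - <<'E'
from h import *
where()
E
```

```text
clock: 38.15
eef_pos: [0.5958, 0.2907, 0.2587]
ee_rot: [-0.545, -3.092, 0.002]
force: [-1.1, 0.9, -0.1]
width: 0.0407
finger_force: 0.0
clock: 38.65
eef_pos: [0.596, 0.2904, 0.262]
ee_rot: [0.543, 3.092, -0.002]
force: [-1.7, -5.5, 4.0]
width: 0.0127
finger_force: 59.4
t 38.6 grip [0.5963 0.2901 0.1073] yaw 70.1 tilt 0.1 w 0.0127 ff 59.4 F [-1.7 -5.5  4. ] q6 -0.88
```

```bash
python3 -m creep '[{"claw":-1,"travel":[0,0,0],"dr":[0,0,0.03]},{"claw":-1,"travel":[0,0,0],"dr":[0,0,0.06]},{"claw":-1,"travel":[0,0,0],"dr":[0,0,0.09]},{"claw":-1,"travel":[0,0,0],"dr":[0,0,0.12]},{"claw":-1,"travel":[0,0,0],"dr":[0,0,0.15]},{"claw":-1,"travel":[0,0,0],"dr":[0,0,0.18]},{"claw":-1,"travel":[0,0,0],"dr":[0,0,0.21]},{"claw":-1,"travel":[0,0,0],"dr":[0,0,0.24]},{"claw":-1,"travel":[0,0,0],"dr":[0,0,0.27]},{"claw":-1,"travel":[0,0,0],"dr":[0,0,0.3]},{"claw":-1,"travel":[0,0,0],"dr":[0,0,0.33]},{"claw":-1,"travel":[0,0,0],"dr":[0,0,0.36]}]'; python3 -m creep '[{"claw":-1,"travel":[0,0,0],"dr":[0,0,0.03]},{"claw":-1,"travel":[0,0,0],"dr":[0,0,0.06]},{"claw":-1,"travel":[0,0,0],"dr":[0,0,0.09]},{"claw":-1,"travel":[0,0,0],"dr":[0,0,0.12]},{"claw":-1,"travel":[0,0,0],"dr":[0,0,0.15]},{"claw":-1,"travel":[0,0,0],"dr":[0,0,0.18]},{"claw":-1,"travel":[0,0,0],"dr":[0,0,0.21]},{"claw":-1,"travel":[0,0,0],"dr":[0,0,0.24]},{"claw":-1,"travel":[0,0,0],"dr":[0,0,0.27]},{"claw":-1,"travel":[0,0,0],"dr":[0,0,0.3]},{"claw":-1,"travel":[0,0,0],"dr":[0,0,0.326]},{"claw":-1,"travel":[0,0,0],"dr":[0,0,0.326]}]'; python3 -m creep '[{"claw":-1,"travel":[0,0,0],"dr":[0,0,0]},{"claw":-1,"travel":[0,0,0],"dr":[0,0,0]},{"claw":-1,"travel":[0,0,0],"dr":[0,0,0]}]'|tail -3
python3 - <<'E'
from h import *
where()
E
```

```text
clock: 39.65
eef_pos: [0.5954, 0.2897, 0.2619]
ee_rot: [2.121, 2.315, -0.005]
force: [-6.2, -9.0, 6.6]
width: 0.0129
finger_force: 59.8
clock: 40.65
eef_pos: [0.5947, 0.2901, 0.262]
ee_rot: [2.982, 0.98, -0.006]
force: [-8.7, -7.9, 8.2]
width: 0.0127
finger_force: 60.1
force: [-9.9, -8.8, 7.4]
width: 0.0127
finger_force: 60.1
t 40.9 grip [0.5942 0.2896 0.1073] yaw -53.4 tilt 0.3 w 0.0127 ff 60.1 F [-9.9 -8.8  7.4] q6 1.27
```

```bash
python3 -m creep '[{"claw":-0.05,"travel":[0,0,0],"dr":[0,0,0]},{"claw":-0.05,"travel":[0,0,0],"dr":[0,0,0]},{"claw":-0.05,"travel":[0,0,0],"dr":[0,0,0]},{"claw":-0.05,"travel":[0,0,0],"dr":[0,0,0]},{"claw":-0.05,"travel":[0,0,-0.03],"dr":[0,0,0]},{"claw":-0.05,"travel":[0,0,-0.07],"dr":[0,0,0]},{"claw":-0.05,"travel":[0,0,-0.11],"dr":[0,0,0]},{"claw":-0.05,"travel":[-0.04,0,-0.11],"dr":[0,0,0]},{"claw":-0.05,"travel":[-0.08,0,-0.11],"dr":[0,0,0]},{"claw":-0.05,"travel":[-0.08,0,-0.11],"dr":[0,0,0]},{"claw":-0.05,"travel":[-0.08,0,-0.11],"dr":[0,0,0]}]'|tail -2
python3 - <<'E'
from h import *
where(); print(np.round(arm.camera_model("wrist")["T"][:3,3],3)); rect(.072,"pics/k2.png",c=np.array([.596,.290,0]))
E
```

```text
width: 0.0405
finger_force: 0.0
t 41.8 grip [0.5296 0.2428 0.2155] yaw -53.4 tilt 0.1 w 0.0405 ff 0.0 F [ 0.9 -0.3  0. ] q6 1.23
[0.594 0.291 0.34 ]
```

View pics/k2.png

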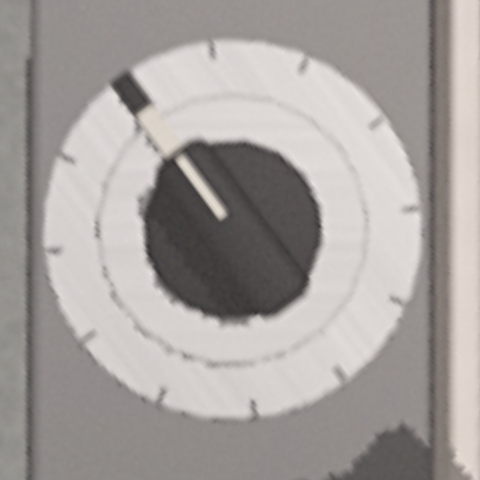

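The pointer tab (157,130) sits in line with the marker (131,91). I check it numerically.

```bash
python3 - <<'E'
import cv2,numpy as np
o=cv2.imread("pics/k2.png").astype(int); g=o.sum(2)/3; sat=o[:,:,2]-o[:,:,0]
yy,xx=np.mgrid[:480,:480]
# ring: bright area circle
b=(g>185)&(xx<425); c=max(cv2.findContours(b.astype(np.uint8),cv2.RETR_EXTERNAL,cv2.CHAIN_APPROX_NONE)[0],key=cv2.contourArea)
h=cv2.convexHull(c)[:,0].astype(float); A=np.c_[2*h,np.ones(len(h))]; s=np.linalg.lstsq(A,(h**2).sum(1),rcond=None)[0]; cx,cy=s[:2]; r=np.sqrt(s[2]+cx*cx+cy*cy); print("ring",cx,cy,r/4)
R=np.hypot(xx-cx,yy-cy); a=np.degrees(np.arctan2(cx-xx,cy-yy))
near=(np.abs(a-36)<20)
mk=(g<120)&(R>148)&(R<190)&near; pt=(sat>12)&(g>120)&(R>96)&(R<143)&near; ln=(g>150)&(R<85)
for n,m in (("marker",mk),("tab",pt),("line",ln)): print(n,m.sum(),"ang about centre",a[m].mean(), "centroid",xx[m].mean(),yy[m].mean())
for n,m in (("marker",mk),("tab",pt),("line",ln)):
    p=np.c_[xx[m],yy[m]].astype(float); v=np.linalg.svd(p-p.mean(0),full_matrices=False)[2][0]; print(n,"axis",np.degrees(np.arctan2(v[0],v[1]))%180)
print(r*np.pi/180/4)
E
```

```text
ring 232.63338511211987 228.6392898837201 47.134705961791745
marker 869 ang about centre 37.01376287750563 centroid 130.20713463751437 92.74913693901036
tab 971 ang about centre 36.91996070405008 centroid 160.8249227600412 133.05355303810504
line 704 ang about centre 37.06246443995485 centroid 202.39772727272728 188.453125
marker axis 34.79367603985466
tab axis 36.61800148432987
line axis 36.533207500739564
0.8226558109926665
```

The pointer matches the marker to within about 0.3°. Next is the start button, 110 mm along -x from the knob's axis, at (0.486,0.290).

```bash
python3 - <<'E'
from h import *
where(); loc([("start",.085)]); go([.486,.290,.215],-53.4);go([.486,.290,.11],-53.4)
E
```

```text
t 41.9 grip [0.5315 0.2436 0.216 ] yaw -53.4 tilt 0.1 w 0.0405 ff 0.0 F [0.6 0.9 0.7] q6 1.23
wrist start 0.8 [225. 187.  34.  37.] c [0.4873 0.2905] mid [0.4867 0.2904] ang 8.2 len 0.032
wrist start 0.5 [392. 270.  37.  30.] c [0.5149 0.1111] mid [0.5149 0.1106] ang 89.2 len 0.044
travel [-0.0099, -0.0645, 0.0009] dr [0.0003, -0.0008, 0.0002] rows 1.6
travel [-0.0102, -0.0646, 0.1058] dr [0.0003, -0.0008, 0.0002] rows 3.0
```

```bash
python3 -m creep '[{"claw":-1,"travel":[-0.009,-0.064,0],"dr":[0,0,0]},{"claw":-1,"travel":[-0.009,-0.064,0],"dr":[0,0,0]},{"claw":-1,"travel":[-0.009,-0.064,0],"dr":[0,0,0]},{"claw":-1,"travel":[-0.009,-0.064,0],"dr":[0,0,0]},{"claw":-1,"travel":[-0.009,-0.064,0.02],"dr":[0,0,0]},{"claw":-1,"travel":[-0.009,-0.064,0.05],"dr":[0,0,0]},{"claw":-1,"travel":[-0.009,-0.064,0.08],"dr":[0,0,0]},{"claw":-1,"travel":[-0.009,-0.064,0.095],"dr":[0,0,0]},{"claw":-1,"travel":[-0.009,-0.064,0.102],"dr":[0,0,0]},{"claw":-1,"travel":[-0.009,-0.064,0.102],"dr":[0,0,0]},{"claw":-1,"travel":[-0.009,-0.064,0.102],"dr":[0,0,0]}]'; python3 - <<'E'
from h import *
where()
E
```

```text
clock: 42.88
eef_pos: [0.4871, 0.2896, 0.2684]
ee_rot: [2.983, 0.986, 0.002]
force: [1.0, 0.7, 0.5]
width: 0.0001
finger_force: 0.0
t 42.9 grip [0.4873 0.2896 0.1137] yaw -53.4 tilt 0.1 w 0.0001 ff 0.0 F [1.  0.7 0.5] q6 1.33
```

```bash
python3 -m creep '[{"claw":-1,"travel":[0,0,0.005],"dr":[0,0,0]},{"claw":-1,"travel":[0,0,0.008],"dr":[0,0,0]},{"claw":-1,"travel":[0,0,0.01],"dr":[0,0,0]},{"claw":-1,"travel":[0,0,0.012],"dr":[0,0,0]},{"claw":-1,"travel":[0,0,0.012],"dr":[0,0,0]}]'; python3 -m creep '[{"claw":-1,"travel":[0,0,0.001],"dr":[0,0,0]},{"claw":-1,"travel":[0,0,0.002],"dr":[0,0,0]},{"claw":-1,"travel":[0,0,0.003],"dr":[0,0,0]},{"claw":-1,"travel":[0,0,0.003],"dr":[0,0,0]}]'
```

```text
clock: 43.3
eef_pos: [0.4865, 0.2897, 0.2565]
ee_rot: [2.982, 0.987, 0.003]
force: [1.4, -0.2, 4.1]
width: -0.0001
finger_force: 1.8
clock: 43.63
eef_pos: [0.4864, 0.2897, 0.2544]
ee_rot: [2.982, 0.987, 0.004]
force: [1.0, -1.6, 9.9]
width: 0.0
finger_force: 5.3
```

```bash
python3 -m creep '[{"claw":-1,"travel":[0,0,0.001],"dr":[0,0,0]},{"claw":-1,"travel":[0,0,0.002],"dr":[0,0,0]},{"claw":-1,"travel":[0,0,0.002],"dr":[0,0,0]},{"claw":-1,"travel":[0,0,0.002],"dr":[0,0,0]}]'
```

```text
clock: 43.97
eef_pos: [0.4863, 0.2897, 0.2541]
ee_rot: [2.982, 0.988, 0.005]
force: [-4.0, -2.5, 23.0]
width: -0.0003
finger_force: 12.0
```

The button is hard on its stop: 23 N with no further travel. I retreat and take a last look at the tray and dial.

```bash
python3 -m creep '[{"claw":-1,"travel":[0,0,-0.01],"dr":[0,0,0]},{"claw":-1,"travel":[0,0,-0.04],"dr":[0,0,0]},{"claw":-1,"travel":[0,0,-0.08],"dr":[0,0,0]},{"claw":-1,"travel":[0,0,-0.12],"dr":[0,0,0]},{"claw":-1,"travel":[0,0,-0.16],"dr":[0,0,0]},{"claw":-1,"travel":[-0.05,0.06,-0.17],"dr":[0,0,0]},{"claw":-1,"travel":[-0.05,0.06,-0.17],"dr":[0,0,0]},{"claw":-1,"travel":[-0.05,0.06,-0.17],"dr":[0,0,0]},{"claw":-1,"travel":[-0.05,0.06,-0.17],"dr":[0,0,0]}]'
python3 - <<'E'
from h import *
where(); a=rect(.07,"pics/f.png",c=np.array([.545,.18,0]),half=.2,N=560)
E
```

```text
clock: 44.72
eef_pos: [0.4815, 0.2103, 0.4211]
ee_rot: [-2.984, -0.983, 0.001]
force: [-0.6, 1.2, -0.1]
width: -0.0002
finger_force: 0.0
t 44.7 grip [0.4813 0.2103 0.2664] yaw -53.5 tilt 0.0 w -0.0002 ff 0.0 F [-0.6  1.2 -0.1] q6 1.2
```

View pics/f.png

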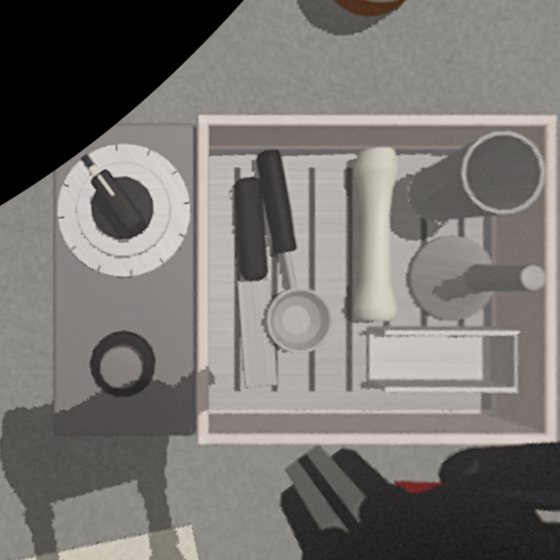

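All six utensils lie inside the tray walls, the pointer is on the marker (90,165) and the button is back up. I hand the job in.

```bash
python3 -c "
from rig import arm
print(arm.close_job())"
```

```text
the job is handed in; nothing more can be done
None
```

The job is handed in: all six utensils are inside the tray, the timer pointer sits on its marker to within about 0.3°, and start was then pressed to its stop and released; hand-in returned no verdict.

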